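# Mount the sharps-pot carriage on the counter's dovetail rail

## Task

Take the blue sharps-pot carriage from the yellow tray and slide it onto the dovetail rail from the rail's open (tapered) end, with its clamp knob on the robot's side, until it is fully home against the red stop. Only then tighten the black clamp knob clockwise until it stops, and let go with the carriage still fully home. Leave the bottle, the jar and the glove box where they stand.

Things in the scene. Friction and masses are not known exactly. Their poses are not given: they have to be found in the camera images.
- rail: Fixed aluminium dovetail rail on a grey foot plate (90 x 170 x 10 mm). Origin on the counter under the middle, z up; the dovetail runs along y from the open entry end at y = -80 mm to the red stop, whose face is at y = +68 mm (stop 76 mm wide, 12 mm thick, top at z = 52 mm). +y is the sliding-on direction; -x looks roughly to the robot. Yaw varies by 0.25 rad either way.
- rail_entry (a point): Middle of the rail's open end: rail x = 0, y = -80, z = 48 mm. Dovetail: z = 30 to 48 mm, 27 mm wide at its foot, 46 mm at the top, flanks 30 degrees from vertical, on a 22 mm web. The first 25 mm from this end (steel) taper: at the tip 4 mm narrower a side and 3 mm lower. Cannot be entered from above. Axes as the rail's.
- rail_home (a point): Where carriage_grip is when the carriage is seated and fully home: rail x = 0, y = +23, z = 84 mm (84 mm above the counter; the carriage's underside is then at 32 mm). Axes as the rail's; the carriage's axes then agree with them.
- carriage: Loose blue carriage, about 0.46 kg; origin under its middle, z up, y its sliding direction. Body 76 (x) x 90 (y) x 28 mm high. A dovetail channel 16 mm deep runs through its underside along y: 2 mm clearance a side when seated on the rail, 3.6 mm lift play, so it enters best about 1.5 mm above seated height. It slides easily, also when tightened. Starts upright in the tray, yaw within 0.4 rad of 0.
- carriage_grip (a point): Centre of the carriage's grey grip fin, 52 mm above its underside, over its middle; axes as the carriage's. The fin is 30 mm (x) by 14 mm (y: grip it across this), from 28 to 70 mm above the underside. On the +x side is a yellow sharps pot with red lid, 54 mm across, centred 70 mm from the middle, top 63 mm above the underside; on the -x side the clamp knob.
- clamp_knob_grip (a point): Centre of the black T-bar of the clamp knob: 64 mm along this point's y, 14 mm thick along x, 24 mm deep along z. z is the turning axis, pointing outward: up and to the carriage's -x side, 30 degrees from vertical. Axes turn with the bar; at joint 0, y is the carriage's y. It lies 65 mm to -x of the carriage's middle, 66 mm above its underside. Under the bar a 14 mm stem, then a 28 mm collar.
- clamp_knob (a joint): Turn of the clamp knob in rad, growing clockwise as seen from outside, looking at the bar: 0 fully loose (starts at 0 to 0.5), 2.3 tight, a hard stop. It turns against light friction (0.05 N m) and stays where it is left. Turning it can draw the carriage a few mm back off the stop; pushed at the knob the carriage may jam, pushed at its middle (behind the fin) it slides home.
- tray: Yellow shallow tray fixed to the counter, 200 (x) x 170 (y) mm, rim 14 mm high, floor 4 mm above the counter; origin under its middle. The carriage starts in it.
- disinfectant: Bystander: white bottle with a blue cap, 60 mm across, 130 mm tall; origin at the centre of its underside.
- swab_jar: Bystander: glass jar with a steel lid, 68 mm across, 85 mm tall; origin at the centre of its underside.
- glove_box: Bystander: paper glove box 120 (x) x 230 (y) x 80 mm high; origin at the centre of its underside.

How it is judged:
On the way, in this order (a step that is already met when the one before it is completed fails the run):
1. the carriage is threaded on the dovetail, not yet home, its knob on the robot's side and loose (x of carriage_grip in the frame of rail between -0.004 and 0.004 m and z of carriage_grip in the frame of rail between 0.08 and 0.0885 m and angle between the y axis of carriage_grip and the y axis of rail, either way round below 0.08 rad and x of clamp_knob_grip in the frame of rail below -0.02 m and y of carriage_grip in the frame of rail between -0.09 and 0.005 m and value of joint clamp_knob below 1 rad), for 0.1 s.
2. the carriage is home against the stop with the knob still loose (x of carriage_grip in the frame of rail between -0.004 and 0.004 m and z of carriage_grip in the frame of rail between 0.08 and 0.0885 m and angle between the y axis of carriage_grip and the y axis of rail, either way round below 0.08 rad and x of clamp_knob_grip in the frame of rail below -0.02 m and y of carriage_grip in the frame of rail between 0.0195 and 0.0265 m and value of joint clamp_knob below 1 rad), for 0.2 s.
3. the knob is tight with the carriage home (x of carriage_grip in the frame of rail between -0.004 and 0.004 m and z of carriage_grip in the frame of rail between 0.08 and 0.0885 m and angle between the y axis of carriage_grip and the y axis of rail, either way round below 0.08 rad and x of clamp_knob_grip in the frame of rail below -0.02 m and y of carriage_grip in the frame of rail between 0.0195 and 0.0265 m and value of joint clamp_knob above 2.1 rad), for 0.2 s.
At the end, for the whole second after the job is handed in: The carriage sits on the dovetail (within 4 mm sideways, seated height -4/+4.5 mm, within 0.08 rad), within 3.5 mm of home against the red stop, knob on the robot's side and turned to at least 2.1 of 2.3 rad, at rest and released (all of step 3 and contact force between the fingers and carriage below 0.1 N and linear speed of carriage below 0.01 m/s); the robot touches nothing.
It fails at once if the disinfectant bottle is moved more than 20 mm or tipped (distance of disinfectant from where it was at the start of the episode above 0.02 m or angle between disinfectant's own z axis and vertical above 0.3 rad).
It fails at once if the swab jar is moved more than 20 mm or tipped (distance of swab_jar from where it was at the start of the episode above 0.02 m or angle between swab_jar's own z axis and vertical above 0.3 rad).
It fails at once if the glove box is moved more than 20 mm or tipped (distance of glove_box from where it was at the start of the episode above 0.02 m or angle between glove_box's own z axis and vertical above 0.3 rad).
It fails at once if the knob is tightened before the carriage is on the rail (value of joint clamp_knob above 1.5 rad and y of carriage_grip in the frame of rail below -0.05 m).
It also fails if it takes over 72 s, if anything falls off the work surface, if the arm or the gripper's body presses on something with over 40 N, if the wrist force passes 120 N, or if a joint passes its speed limit or range.

## Robot

A 6-joint arm with a two-finger parallel gripper is mounted at the origin on the work surface. World frame = base frame: x ahead of the robot, y to its left, z up, the work surface at z = 0. Lengths are in m, angles in rad, forces in N, time in s.
With the tool pointing down it reaches from about 0.35 to 0.975 m from the base axis. Payload 4.9 kg.
Tool frame: the origin (TCP) lies at the very end of the fingers, on their centre line; the grasp point (between the pads) lies 19 mm behind it; z points along the fingers, y is the line along which they close (so a half turn about z gives the same grasp; the last joint's range is limited). The gripper opens to 85 mm and grips with 20 to 120 N. Pads are 22 mm wide; open, the fingers measure 114 mm over their backs; the gripper's body (76 mm by 85 mm) begins 54 mm behind the grasp point. The pads swing forward as they close: fully open they stand 13 mm farther back than shut.
Start: joints at [1.178, 0.053, 1.613, -0, 1.476, -0.119], TCP at [0.169, 0.602, 0.231] pointing down, gripper open.
Joint ranges: [-3.01, 3.01], [-1.01, 2.22], [0.06, 2.58], [-1.02, 4.17], [0.09, 2.62], [-3.14, 3.14]. Speed limits (rad/s): [2.57, 2.57, 3.14, 3.14, 3.14, 3.14].

## Interface

Orientations are given as a unit quaternion [w, x, y, z].
In Python, from plant import state, optics, ticket, nets gives the robot as it stands. The module is installed in compiled form; this text tells all that it offers.
- The arm moves only by the shell command python3 -m inch 'ROWS' [OPENING]. ROWS is JSON, a list of rows, each an object of numbers: "dx", "dy", "dz": the shift along the tool's x, y, z as a fraction of full scale; "rx", "ry", "rz": the turn, a rotation vector about the tool's x, y, z as a fraction of full scale. In form: [{"dx": .., "dy": .., "dz": .., "rx": .., "ry": .., "rz": ..}, ...]. A call has 1 to 5 rows; each row is the pose to reach, as a shift and turn from the pose commanded when the call began, along the tool's axes at that moment; what a row does not reach only later rows make up. Full scale, the value 1, is 0.8 m for a shift and 1.5 rad for a turn. A row lasts 1/10 s, in which the tool goes at most 50 mm and 8.59 degrees, less where a joint would pass 70% of its speed; a pose out of reach is approached as far as the arm can. A call with a number of a shift or a turn outside -1 to 1 is refused whole. A call with a gripper value outside its range is refused whole. OPENING is the opening, from -1 (shut) to 1 (fully open), set as the call begins (- or left out, the last holds). The fingers move at their own pace and stop on an object; the grip force is fixed at half the most. Time passes only in rows, so rows that repeat a pose let the fingers close. It gives the time, the measured TCP pose, the force, the opening and the grip force at its end, in the units of the state.
- state(): the state, without advancing time (a new reading comes with each control period).
- optics.grab_frame(name): name is "scene" or "top" or "wrist"; returns the picture (480x640x3 uint8, red, green, blue); there is no depth.
- optics.camera_info(name): a dict with "fx", "fy", "cx", "cy" (pixels), "R" (3x3) and "t" (3): a world point X has camera coordinates R X + t. Camera axes: x right, y down, z forward; pixel columns grow to the right and rows downward; lengths in m; the calibration is good to about 2 mm. A picture is of the moment at which its call begins: read the wrist's pose just before it. camera_info takes no time and is no camera call; for the wrist camera it gives the pose at the moment of the call.
- ticket.job_done(): hands the job in; it is judged then, once.
Trained networks look in the newest picture that a camera, given by its name, has taken for a name from the list of things; names that differ only in an ending like _2 or _b are one class to them, and where a whole thing is asked for, a point or a joint stands for the part that bears it (a point fixed in the world has none). Each returns a list of dicts, best first, with "confidence" (0 to 1); they miss things now and then, are a little off and sometimes report something else, mostly with a low value. They report only what shows in the picture. A call takes as long as a camera call.
- nets.boxes_of(camera, name): "bbox" ([centre column, centre row, width, height] in pixels, round what is visible of it).
- nets.outline_of(camera, name): "pixels" (480x640 bool, what is visible of it) and "bbox" ([centre column, centre row, width, height] in pixels, round what is visible of it).
The state is a dict: "time": time; "joint_pos": joint angles; "joint_vel": joint speeds; "joint_efforts": joint torques, N m; "tool_pos": TCP position; "tool_rot": TCP orientation; "contact_force": force on the tool from outside, world axes, zero at the start; "ft_torque": the same for the moment, N m; "gripper_width": opening from 0.0 (shut) to 1.0 (fully open); "grasp_force": force on a finger pad.
Only numpy, scipy, OpenCV 4.12 (cv2) and the standard library are available. Lean on these libraries where they do the work, as an engineer would, in place of code of your own. Each camera call takes 0.05 s, during which the arm holds its last target. There are 200 camera calls.

## Working session

There is one attempt and no reset: what is moved stays moved. The work goes in short steps, Python scripts to look and compute and a shell command to move; the robot and the scene stay as the last step left them, time stands still between calls to the robot, and variables do not carry over. Pictures are saved under pics/ and viewed, at most 10 in all, crops included, and the job is handed in when it is done.

```bash
mkdir -p pics; ls; cat > h.py <<'E'
import numpy as np,cv2,json
from plant import state,optics,ticket,nets
def shot(c,f=None):
    im=optics.grab_frame(c)
    if f: cv2.imwrite('pics/'+f,im[:,:,::-1])
    return im
def ray(c,u,v,ci=None):
    k=ci or optics.camera_info(c);R=np.array(k['R']);t=np.array(k['t'])
    return -R.T@t, R.T@np.array([(u-k['cx'])/k['fx'],(v-k['cy'])/k['fy'],1])
def at(c,u,v,z,ci=None):
    o,d=ray(c,u,v,ci);return o+d*(z-o[2])/d[2]
def proj(c,X,ci=None):
    k=ci or optics.camera_info(c);p=np.array(k['R'])@np.array(X)+np.array(k['t'])
    return np.array([k['fx']*p[0]/p[2]+k['cx'],k['fy']*p[1]/p[2]+k['cy']])
E
python3 - <<'E'
from h import *
print(state())
a=shot('top');b=shot('scene')
cv2.imwrite('pics/top0.png',a[:,:,::-1]);cv2.imwrite('pics/sc0.png',b[:,:,::-1])
for c in ('top','scene'):
    k=optics.camera_info(c);print(c,k['fx'],np.round(-np.array(k['R']).T@np.array(k['t']),3),np.round(k['R'],2).tolist())
    for n in ('rail','carriage','tray','clamp_knob','carriage_grip','disinfectant','swab_jar','glove_box'):
        r=nets.boxes_of(c,n)
        print(n,[(np.round(x['bbox'],0).tolist(),round(x['confidence'],2)) for x in r[:2]])
E
```

```text
pics
{'time': 0.0, 'joint_pos': array([ 1.17798672e+00,  5.33510751e-02,  1.61428112e+00,  2.58524547e-05,
        1.47601439e+00, -1.18991761e-01]), 'joint_vel': array([ 0.00059227,  0.00259673,  0.00168117,  0.00103086, -0.00293534,
       -0.00091014]), 'joint_efforts': array([-1.66174832e-03, -3.93670642e+01, -3.70182645e+01, -1.93090686e-04,
        6.97716256e-03,  4.46555859e-06]), 'tool_pos': array([0.16875405, 0.60114201, 0.2300743 ]), 'tool_rot': array([-2.72391441e-04,  1.36482771e-01,  9.90641912e-01, -9.90270888e-04]), 'contact_force': array([-0.03393602,  0.38513094,  0.07646044]), 'ft_torque': array([-0.0259337 , -0.01589308, -0.01237632]), 'grasp_force': 0.0, 'gripper_width': 1.0006139031215882}
top 544.1233639783553 [ 0.227 -0.013  1.378] [[-0.04, -1.0, -0.0], [-0.97, 0.04, -0.23], [0.23, -0.0, -0.97]]
rail [([286.0, 235.0, 71.0, 44.0], 0.57)]
carriage [([417.0, 218.0, 46.0, 63.0], 0.89)]
tray [([423.0, 232.0, 81.0, 83.0], 0.56)]
clamp_knob [([431.0, 245.0, 27.0, 11.0], 0.52)]
carriage_grip [([420.0, 218.0, 46.0, 64.0], 0.85)]
disinfectant [([502.0, 244.0, 32.0, 27.0], 0.65)]
swab_jar [([171.0, 214.0, 32.0, 39.0], 0.61)]
glove_box [([139.0, 306.0, 108.0, 57.0], 0.57)]
scene 492.91446557764004 [ 1.44  -0.344  1.146] [[0.34, 0.94, -0.0], [0.7, -0.26, -0.66], [-0.63, 0.22, -0.75]]
rail [([370.0, 250.0, 62.0, 48.0], 0.83)]
carriage [([258.0, 278.0, 43.0, 58.0], 0.97)]
tray [([256.0, 286.0, 79.0, 73.0], 0.79)]
clamp_knob [([246.0, 259.0, 22.0, 19.0], 0.59)]
carriage_grip [([256.0, 277.0, 46.0, 59.0], 0.56), ([256.0, 288.0, 76.0, 75.0], 0.41)]
disinfectant [([181.0, 278.0, 28.0, 40.0], 0.94)]
swab_jar [([471.0, 232.0, 28.0, 33.0], 0.75)]
glove_box [([449.0, 182.0, 83.0, 50.0], 0.7)]
```

```bash
python3 - <<'E'
from h import *
a=cv2.imread('pics/top0.png')[170:350,100:540]
a=cv2.resize(a,None,fx=1.8,fy=1.8,interpolation=cv2.INTER_CUBIC);cv2.imwrite('pics/topc.png',a)
for n,u,v,z in [('rail',286,235,.03),('carr',417,218,.05),('knob',431,245,.07),('tray',423,232,.0),('bot',502,244,.12),('jar',171,214,.08),('box',139,306,.08)]: print(n,at('top',u,v,z).round(3))
E
```

```text
rail [0.573 0.073 0.03 ]
carr [ 0.6   -0.262  0.05 ]
knob [ 0.524 -0.287  0.07 ]
tray [ 0.576 -0.284  0.   ]
bot [ 0.509 -0.445  0.12 ]
jar [0.625 0.354 0.08 ]
box [0.399 0.424 0.08 ]
```

View pics/topc.png

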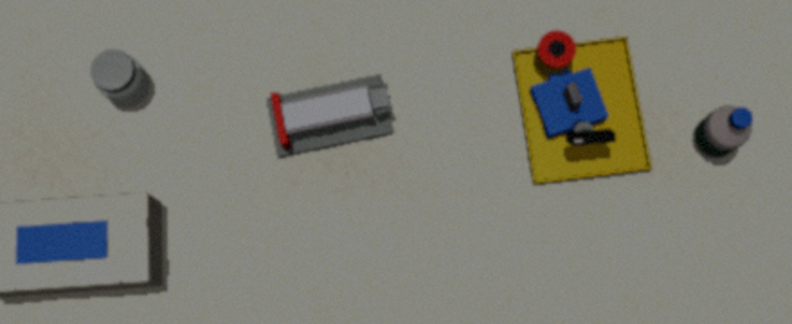

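The top picture shows the rail at crop (330,115) with its red stop at (280,120) on the left and the entry on the right. The carriage is at (570,100), with the pot at (555,48) on the far side and the knob bar at (590,136) on the robot's side. The bottle is on the right, and the jar and box are on the left. The positions fit the given sizes, so I'm moving above the carriage.

```bash
M='python3 -m inch'
python3 -m inch '[{"dx":-0.19,"dy":-0.23,"dz":-0.025},{"dx":-0.19,"dy":-0.23,"dz":-0.025},{"dx":-0.19,"dy":-0.23,"dz":-0.025},{"dx":-0.19,"dy":-0.23,"dz":-0.025},{"dx":-0.19,"dy":-0.23,"dz":-0.025}]' 1
python3 -m inch '[{"dx":-0.19,"dy":-0.23,"dz":-0.025},{"dx":-0.19,"dy":-0.23,"dz":-0.025},{"dx":-0.19,"dy":-0.23,"dz":-0.025},{"dx":-0.19,"dy":-0.23,"dz":-0.025},{"dx":-0.19,"dy":-0.23,"dz":-0.025}]'
python3 -m inch '[{"dx":-0.19,"dy":-0.23,"dz":-0.025},{"dx":-0.19,"dy":-0.23,"dz":-0.025},{"dx":-0.19,"dy":-0.23,"dz":-0.025},{"dx":-0.19,"dy":-0.23,"dz":-0.025},{"dx":-0.19,"dy":-0.23,"dz":-0.025}]'
cat >> h.py <<'E'
from scipy.spatial.transform import Rotation as Ro
def pose():
    s=state();q=s['tool_rot'];return np.array(s['tool_pos']),Ro.from_quat([q[1],q[2],q[3],q[0]])
def Rdown(yaw):  # tool y along (-sin,cos), z down
    y=np.array([-np.sin(yaw),np.cos(yaw),0]);z=np.array([0,0,-1.]);return Ro.from_matrix(np.c_[np.cross(y,z),y,z])
def go(p,R):  # print row for a move to p,R
    p0,R0=pose();d=R0.inv().apply(np.array(p)-p0)/.8;w=(R0.inv()*R).as_rotvec()/1.5
    print('d',d.round(4),'r',w.round(4),'rows',round(max(np.linalg.norm(d)*.8/.05,np.linalg.norm(w)*1.5/.15),1))
E
python3 -c "
from h import *
print(state()['joint_pos'].round(2),pose()[0]);go([.55,-.27,.30],Rdown(.35))
k=optics.camera_info('wrist');R=np.array(k['R']);print(k['fx'],pose()[1].inv().apply(-R.T@k['t']-pose()[0]),(R@pose()[1].as_matrix()).round(2))"
```

```text
[ 1.18  0.05  1.61  0.    1.48 -0.12] [0.16899043 0.60169336 0.23133775]
d [-0.7532 -0.9202 -0.0859] r [ 0.     -0.     -0.4159] rows 19.1
362.97475095168414 [ 0.07182982 -0.00125461 -0.14248083] [[-0.    1.    0.  ]
 [-0.96 -0.   -0.28]
 [-0.28 -0.    0.96]]validation failed for argument at $[0]...
validation failed for argument at $[0]...
validation failed for argument at $[0]...
```

```bash
python3 -m inch '[{"dx":-0.19,"dy":-0.23,"dz":-0.025,"rx":0,"ry":0,"rz":0},{"dx":-0.19,"dy":-0.23,"dz":-0.025,"rx":0,"ry":0,"rz":0},{"dx":-0.19,"dy":-0.23,"dz":-0.025,"rx":0,"ry":0,"rz":0},{"dx":-0.19,"dy":-0.23,"dz":-0.025,"rx":0,"ry":0,"rz":0},{"dx":-0.19,"dy":-0.23,"dz":-0.025,"rx":0,"ry":0,"rz":0}]' 1
python3 -c "
from h import *
print(state()['time'],state()['joint_pos'].round(2),pose()[0]);go([.55,-.27,.30],Rdown(.35))"
```

```text
time: 1.4
tool_pos: [0.2662, 0.3814, 0.2517]
tool_rot: [0.0, 0.137, 0.991, 0.0]
contact_force: [0.5, 0.5, 0.8]
gripper_width: 0.999
grasp_force: 0.0
1.4 [ 0.8  -0.36  1.95 -0.    1.55 -0.49] [0.2661529  0.38141441 0.25165799]
d [-0.5621 -0.6878 -0.0603] r [ 1.000e-04  6.000e-04 -4.161e-01] rows 14.2
```

```bash
python3 -m inch '[{"dx":-0.19,"dy":-0.23,"dz":-0.02,"rx":0,"ry":0,"rz":0},{"dx":-0.19,"dy":-0.23,"dz":-0.02,"rx":0,"ry":0,"rz":0},{"dx":-0.19,"dy":-0.23,"dz":-0.02,"rx":0,"ry":0,"rz":0},{"dx":-0.19,"dy":-0.23,"dz":-0.02,"rx":0,"ry":0,"rz":0},{"dx":-0.19,"dy":-0.23,"dz":-0.02,"rx":0,"ry":0,"rz":0}]'
python3 -m inch '[{"dx":-0.19,"dy":-0.23,"dz":-0.02,"rx":0,"ry":0,"rz":0},{"dx":-0.19,"dy":-0.23,"dz":-0.02,"rx":0,"ry":0,"rz":0},{"dx":-0.19,"dy":-0.23,"dz":-0.02,"rx":0,"ry":0,"rz":0},{"dx":-0.19,"dy":-0.23,"dz":-0.02,"rx":0,"ry":0,"rz":0},{"dx":-0.19,"dy":-0.23,"dz":-0.02,"rx":0,"ry":0,"rz":0}]'
python3 -m inch '[{"dx":-0.18,"dy":-0.22,"dz":-0.02,"rx":0,"ry":0,"rz":-0.4},{"dx":-0.18,"dy":-0.22,"dz":-0.02,"rx":0,"ry":0,"rz":-0.4},{"dx":-0.18,"dy":-0.22,"dz":-0.02,"rx":0,"ry":0,"rz":-0.4},{"dx":-0.18,"dy":-0.22,"dz":-0.02,"rx":0,"ry":0,"rz":-0.4},{"dx":-0.18,"dy":-0.22,"dz":-0.02,"rx":0,"ry":0,"rz":-0.4}]'
python3 - <<'E'
from h import *
print(state()['time'],state()['joint_pos'].round(2),pose()[0])
go([.55,-.27,.30],Rdown(.35))
k=optics.camera_info('wrist');shot('wrist','w1.png');np.savez('w1.npz',**{a:k[a] for a in k})
for n in ('carriage','clamp_knob','clamp_knob_grip','carriage_grip'):
    print(n,[(np.round(x['bbox'],0).tolist(),round(x['confidence'],2)) for x in nets.boxes_of('wrist',n)[:2]])
E
```

```text
time: 1.9
tool_pos: [0.3627, 0.163, 0.2679]
tool_rot: [0.001, 0.137, 0.991, 0.0]
contact_force: [0.6, 0.5, -0.1]
gripper_width: 1.0
grasp_force: 0.0
time: 2.4
tool_pos: [0.4593, -0.0558, 0.2838]
tool_rot: [0.001, 0.137, 0.991, -0.0]
contact_force: [1.2, 0.9, -0.4]
gripper_width: 1.003
grasp_force: 0.0
time: 2.9
tool_pos: [0.5504, -0.2647, 0.2991]
tool_rot: [-0.0, -0.163, 0.987, -0.0]
contact_force: [-0.4, 0.6, 0.3]
gripper_width: 1.005
grasp_force: 0.0
2.9 [-0.57 -0.01  1.57 -0.    1.59 -2.47] [ 0.55038576 -0.26470246  0.29914352]
d [ 0.0026 -0.0061 -0.0011] r [-0.0004 -0.0001 -0.0156] rows 0.2
carriage [([308.0, 239.0, 81.0, 158.0], 0.59)]
clamp_knob [([309.0, 179.0, 68.0, 41.0], 0.58)]
clamp_knob_grip [([310.0, 178.0, 65.0, 44.0], 0.72)]
carriage_grip [([310.0, 239.0, 85.0, 164.0], 0.75)]
```

View pics/w1.png

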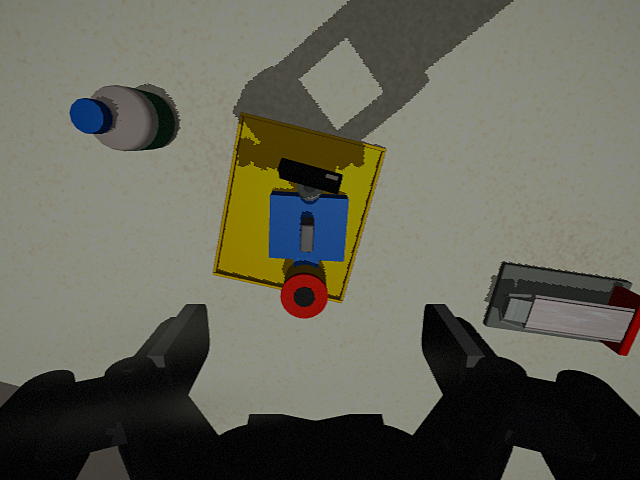

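The wrist picture shows the carriage square to the view: body about (270–348, 195–260), fin top near (307,238), pot lid at (304,296) and knob bar from (279,168) to (341,184). The rail entry is at (515,308) and the red stop at (625,320).

```bash
python3 - <<'E'
from h import *
k=dict(np.load('w1.npz'));im=cv2.imread('pics/w1.png').astype(int)
b,g,r=im[...,0],im[...,1],im[...,2]
def big(m):
    n,l,s,c=cv2.connectedComponentsWithStats(m.astype('uint8'));i=1+np.argmax(s[1:,4]);return l==i,s[i],c[i]
A=lambda u,v,z:at('wrist',u,v,z,k)
reg=np.zeros(b.shape,bool);reg[120:330,220:400]=1
m,s,c=big(reg&(b>120)&(r<100));print('blue',s,c)
cs=[c_ for c_ in cv2.boxPoints(cv2.minAreaRect(np.argwhere(m)[:,::-1].astype(np.float32)))]
W=[A(u,v,.032) for u,v in cs];print(np.round(W,3)[:,:2].tolist(),'centre',np.mean(W,0).round(4))
for i in range(4):
    d=W[(i+1)%4]-W[i];print(np.linalg.norm(d).round(4),np.arctan2(d[1],d[0]).round(3))
# per-row left/right edge fit
rows=range(s[1]+8,s[1]+s[3]-8)
for f,nm in((min,'L'),(max,'R')):
    e=np.array([[f(np.where(m[v])[0]),v] for v in rows]);P=np.array([A(u,v,.032) for u,v in e]);q=np.polyfit(P[:,0],P[:,1],1);print(nm,'yaw',np.arctan(q[0]).round(3))
m,s,c=big(reg&(r>150)&(g<60));print('lid',s,A(s[0]+s[2]/2,s[1]+s[3]/2,.067).round(4), np.linalg.norm(A(s[0],s[1],.067)-A(s[0]+s[2],s[1],.067)))
m,s,c=big(reg&(abs(r-g)<25)&(abs(b-g)<25)&(g>85)&(np.arange(480)[:,None]>215)&(np.arange(480)[:,None]<256)&(abs(np.arange(640)-308)<14));print('fin',s,c,A(*c,.074).round(4), A(s[0],s[1],.074),A(s[0]+s[2],s[1]+s[3],.074))
m,s,c=big(reg&(im.max(2)<40)&(np.arange(480)[:,None]<195));R=cv2.minAreaRect(np.argwhere(m)[:,::-1].astype(np.float32));print('knob',R,A(*R[0],.08).round(4))
E
```

```text
blue [ 270  195   79   69 4070] [307.63439803 228.01719902]
[[0.636, -0.298], [0.559, -0.317], [0.536, -0.232], [0.612, -0.209]] centre [ 0.5859 -0.2637  0.032 ]
0.079 -2.906
0.088 1.841
0.0793 0.296
0.0928 -1.304
L yaw 0.287
R yaw 0.264
lid [300 275   8   1   8] [ 0.6271 -0.2534  0.067 ] 0.008845746959816847
fin [306 227   7   3  11] [309.36363636 227.45454545] [ 0.5715 -0.2655  0.074 ] [ 0.57217911 -0.26901789  0.074     ] [ 0.5729034  -0.26107125  0.074     ]
knob ((308.30340576171875, 177.903076171875), (64.22673797607422, 25.940874099731445), 15.461216926574707) [ 0.5226 -0.2828  0.08  ]
```

```bash
python3 -c "
from h import *
go([.586,-.264,.13],Rdown(.28))
print(proj('wrist',[.586+.07*.961,-.264+.07*.276,.067],dict(np.load('w1.npz'))),'lid pred vs 304,296')
k=dict(np.load('w1.npz'))
# rail rough
for n,u,v,z in [('entrytip',503,308,.045),('stopL top?',641,290,.052)]:print(n,at('wrist',u,v,z,k).round(4))
"
```

```text
d [-0.0419 -0.0184  0.2113] r [ 0.0005 -0.0002  0.0308] rows 3.5
[304.11150574 298.34930305] lid pred vs 304,296
entrytip [ 0.5987 -0.0113  0.045 ]
stopL top? [0.5244 0.1254 0.052 ]
```

```bash
python3 -m inch '[{"dx":-0.041,"dy":-0.0184,"dz":0.1,"rx":0,"ry":0,"rz":0.031},{"dx":-0.041,"dy":-0.0184,"dz":0.211,"rx":0,"ry":0,"rz":0.031},{"dx":-0.041,"dy":-0.0184,"dz":0.211,"rx":0,"ry":0,"rz":0.031},{"dx":-0.041,"dy":-0.0184,"dz":0.211,"rx":0,"ry":0,"rz":0.031},{"dx":-0.041,"dy":-0.0184,"dz":0.211,"rx":0,"ry":0,"rz":0.031}]'
python3 - <<'E'
from h import *
k=optics.camera_info('wrist');shot('wrist','w2.png');np.savez('w2.npz',**{a:k[a] for a in k})
go([.585,-.264,.040],Rdown(.28))
E
```

```text
time: 3.65
tool_pos: [0.5826, -0.2614, 0.125]
tool_rot: [-0.004, -0.14, 0.99, 0.003]
contact_force: [-0.8, 0.5, 0.3]
gripper_width: 1.0
grasp_force: 0.0
d [-0.0008 -0.0021  0.1108] r [ 0.0021 -0.0019  0.0008] rows 1.8
```

View pics/w2.png

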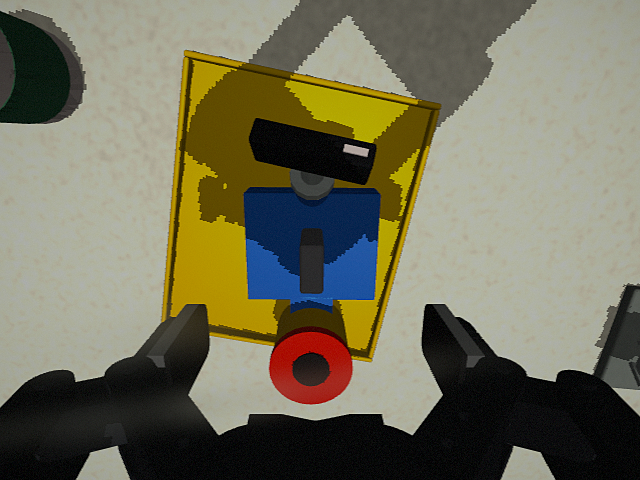

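The fin top is near (311,270), the pot lid at (311,366) between the fingers, and the knob bar is well clear at (313,150). The carriage yaw matches.

```bash
python3 -c "
from h import *
k=dict(np.load('w2.npz'))
f=at('wrist',311,269.5,.074,k);l=at('wrist',311,366,.067,k);print(f,l,np.arctan2(*(l-f)[1::-1]),at('wrist',245,245,.032,k),at('wrist',379,245,.032,k))
for a in ((299,247),(299,292),(324,292)):print(at('wrist',*a,.074,k))
go([*f[:2],.040],Rdown(.28))"
```

```text
[ 0.58382418 -0.26470649  0.074     ] [ 0.64940477 -0.24604588  0.067     ] 0.27721812340641555 [ 0.59413833 -0.30836132  0.032     ] [ 0.56917185 -0.22102317  0.032     ]
[ 0.57281794 -0.27480386  0.074     ]
[ 0.59905025 -0.26758946  0.074     ]
[ 0.5950881  -0.25367016  0.074     ]
d [ 0.0009 -0.0025  0.1108] r [ 0.0021 -0.0019  0.0008] rows 1.8
```

```bash
python3 -m inch '[{"dx":0.001,"dy":-0.0025,"dz":0.05,"rx":0,"ry":0,"rz":0.001},{"dx":0.001,"dy":-0.0025,"dz":0.08,"rx":0,"ry":0,"rz":0.001},{"dx":0.001,"dy":-0.0025,"dz":0.108,"rx":0,"ry":0,"rz":0.001},{"dx":0.001,"dy":-0.0025,"dz":0.108,"rx":0,"ry":0,"rz":0.001},{"dx":0.001,"dy":-0.0025,"dz":0.108,"rx":0,"ry":0,"rz":0.001}]'
python3 -m inch '[{"dx":0,"dy":0,"dz":0,"rx":0,"ry":0,"rz":0},{"dx":0,"dy":0,"dz":0,"rx":0,"ry":0,"rz":0},{"dx":0,"dy":0,"dz":0,"rx":0,"ry":0,"rz":0},{"dx":0,"dy":0,"dz":0,"rx":0,"ry":0,"rz":0},{"dx":0,"dy":0,"dz":0,"rx":0,"ry":0,"rz":0}]' -1
python3 -m inch '[{"dx":0,"dy":0,"dz":0,"rx":0,"ry":0,"rz":0},{"dx":0,"dy":0,"dz":0,"rx":0,"ry":0,"rz":0},{"dx":0,"dy":0,"dz":0,"rx":0,"ry":0,"rz":0},{"dx":0,"dy":0,"dz":0,"rx":0,"ry":0,"rz":0},{"dx":0,"dy":0,"dz":0,"rx":0,"ry":0,"rz":0}]'
```

```text
time: 4.2
tool_pos: [0.5867, -0.2674, 0.0469]
tool_rot: [0.001, -0.139, 0.99, -0.001]
contact_force: [0.6, -0.1, 0.3]
gripper_width: 0.991
grasp_force: 0.0
time: 4.7
tool_pos: [0.5853, -0.2662, 0.0445]
tool_rot: [-0.0, -0.139, 0.99, 0.001]
contact_force: [-4.7, 4.3, 10.4]
gripper_width: 0.157
grasp_force: 59.8
time: 5.2
tool_pos: [0.5854, -0.2664, 0.0446]
tool_rot: [-0.0, -0.139, 0.99, 0.001]
contact_force: [-3.7, 5.1, 5.5]
gripper_width: 0.154
grasp_force: 59.7
```

```bash
python3 -m inch '[{"dx":0,"dy":0,"dz":-0.03,"rx":0,"ry":0,"rz":0},{"dx":0,"dy":0,"dz":-0.06,"rx":0,"ry":0,"rz":0},{"dx":0,"dy":0,"dz":-0.11,"rx":0,"ry":0,"rz":0},{"dx":0,"dy":0,"dz":-0.16,"rx":0,"ry":0,"rz":0},{"dx":0,"dy":0,"dz":-0.2,"rx":0,"ry":0,"rz":0}]'
python3 -c "
from h import *
go([.66,-.16,.28],Rdown(.22))"
```

```text
time: 5.7
tool_pos: [0.5851, -0.2673, 0.2047]
tool_rot: [-0.0, -0.139, 0.99, -0.0]
contact_force: [0.5, -0.4, -3.7]
gripper_width: 0.154
grasp_force: 59.4
d [-0.1268  0.1032 -0.0942] r [-0.0004 -0.0004  0.0387] rows 3.0
```

```bash
python3 -m inch '[{"dx":-0.04,"dy":0.035,"dz":-0.03,"rx":0,"ry":0,"rz":0.039},{"dx":-0.08,"dy":0.07,"dz":-0.06,"rx":0,"ry":0,"rz":0.039},{"dx":-0.127,"dy":0.103,"dz":-0.094,"rx":0,"ry":0,"rz":0.039},{"dx":-0.127,"dy":0.103,"dz":-0.094,"rx":0,"ry":0,"rz":0.039},{"dx":-0.127,"dy":0.103,"dz":-0.094,"rx":0,"ry":0,"rz":0.039}]'
python3 -m inch '[{"dx":0,"dy":0,"dz":0,"rx":0,"ry":0,"rz":0},{"dx":0,"dy":0,"dz":0,"rx":0,"ry":0,"rz":0}]'
python3 - <<'E'
from h import *
k=optics.camera_info('wrist');shot('wrist','w3.png');np.savez('w3.npz',**{a:k[a] for a in k},p=pose()[0],q=pose()[1].as_quat())
E
```

```text
time: 6.2
tool_pos: [0.6609, -0.1592, 0.2786]
tool_rot: [-0.0, -0.111, 0.994, -0.0]
contact_force: [0.3, -0.5, -4.9]
gripper_width: 0.155
grasp_force: 59.4
time: 6.4
tool_pos: [0.659, -0.1608, 0.2767]
tool_rot: [-0.002, -0.109, 0.994, 0.001]
contact_force: [-0.0, 0.4, -4.6]
gripper_width: 0.154
grasp_force: 59.4
```

View pics/w3.png

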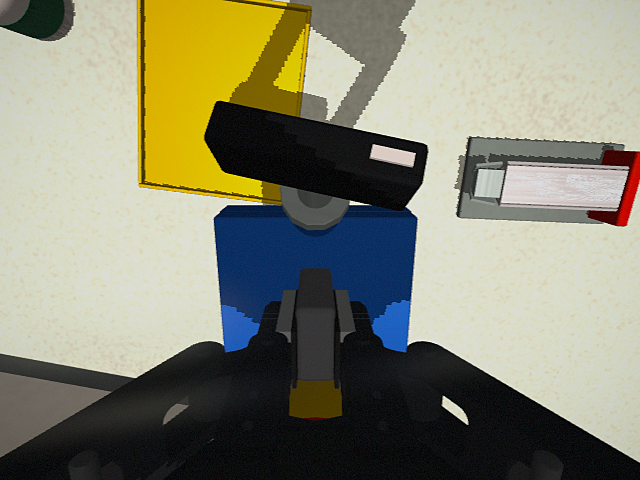

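The carriage is held square: body (216–417, 205–350), knob bar at (315,155). The rail is at right, with the entry tip near (476,183), the steel taper to (503,185) and the red stop near (622,188). I'll zoom in for edge pixels.

```bash
python3 -c "
import cv2
a=cv2.imread('pics/w3.png')[125:240,445:640];cv2.imwrite('pics/w3c.png',cv2.resize(a,None,fx=4,fy=4,interpolation=cv2.INTER_NEAREST))"
```

```text
(no output)
```

View pics/w3c.png

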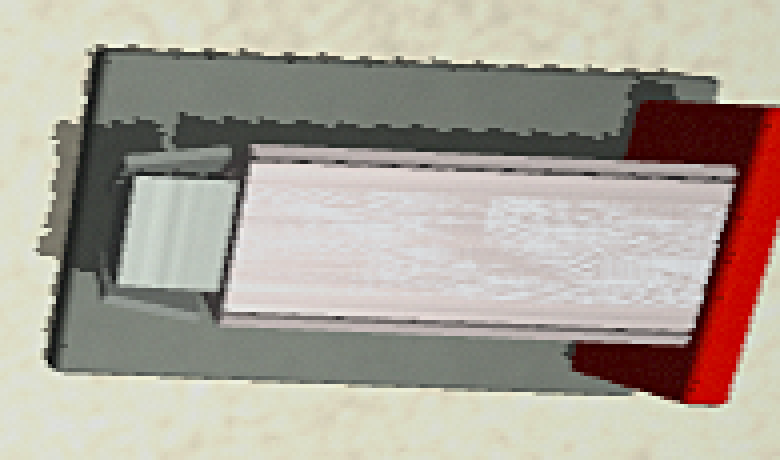

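```bash
cat > fit.py <<'E'
from h import *
from scipy.optimize import least_squares
k=dict(np.load('w3.npz'))
obs=[((-23,-55,48),(250,147)),((23,-55,48),(220,325)),((-23,68,48),(737,168)),((23,68,48),(690,342)),
((-45,-85,10),(97,48)),((45,-85,10),(58,370)),((-38,68,52),(767,108)),((38,68,52),(685,402)),((-19,-80,45),(125,157)),((19,-80,45),(105,300)),((-45,85,10),(718,78))]
M=np.array([o[0] for o in obs])/1e3;U=np.array([o[1] for o in obs])/4+[445,125]
def W(q):
    c,s=np.cos(q[2]),np.sin(q[2]);return M@np.array([[c,s,0],[-s,c,0],[0,0,1]])+[q[0],q[1],0]
f=lambda q:(np.array([proj('wrist',x,k) for x in W(q)])-U).ravel()
r=least_squares(f,[.57,.07,.2],loss='soft_l1')
print(r.x.round(4));print((f(r.x).reshape(-1,2)).round(1).tolist())
x,y,a=r.x
P=lambda X,Y:(x+X*np.cos(a)-Y*np.sin(a),y+X*np.sin(a)+Y*np.cos(a))
print('entry',P(0,-.08),'home',P(0,.023),'pre',P(0,-.15))
# carriage in hand: body top z = underside+28
p=k['p'];R=Ro.from_quat(k['q']);yaw=np.arctan2(-R.as_matrix()[0,1],R.as_matrix()[1,1]);zu=p[2]-.0406
print('tcp',p,'yaw',yaw)
for u,v in ((217,216),(415,216),(222,350),(410,350)):
    w=at('wrist',u,v,zu+.028,k);d=w-p;print('body in tool yaw frame', (d[0]*np.cos(yaw)+d[1]*np.sin(yaw)).round(4),(-d[0]*np.sin(yaw)+d[1]*np.cos(yaw)).round(4))
E
python3 fit.py
```

```text
[0.5835 0.0748 0.1737]
[[0.9, -0.7], [-0.2, 0.2], [0.3, -0.5], [-0.6, 1.0], [-2.4, -0.2], [-5.2, 0.5], [0.6, -0.6], [-0.2, 0.9], [5.3, -0.4], [4.0, 1.1], [-2.8, -0.6]]
entry (np.float64(0.5973431370643595), np.float64(-0.004033299581799571)) home (np.float64(0.579545159383079), np.float64(0.09741733861459939)) pre (np.float64(0.6094388500516374), np.float64(-0.07298033524925517))
tcp [ 0.65920667 -0.16085984  0.27709628] yaw 0.21800478758216085
body in tool yaw frame -0.0389 -0.0441
body in tool yaw frame -0.0389 0.0421
body in tool yaw frame 0.0276 -0.0468
body in tool yaw frame 0.0277 0.0448
```

```bash
python3 -c "
from h import *
go([.6094,-.073,.09],Rdown(.174))"
```

```text
d [0.0363 0.1204 0.2342] r [ 0.0009 -0.002   0.0293] rows 4.3
```

```bash
python3 -m inch '[{"dx":0.01,"dy":0.03,"dz":0.05,"rx":0,"ry":0,"rz":0.029},{"dx":0.02,"dy":0.06,"dz":0.1,"rx":0,"ry":0,"rz":0.029},{"dx":0.03,"dy":0.09,"dz":0.15,"rx":0,"ry":0,"rz":0.029},{"dx":0.036,"dy":0.12,"dz":0.2,"rx":0,"ry":0,"rz":0.029},{"dx":0.036,"dy":0.12,"dz":0.234,"rx":0,"ry":0,"rz":0.029}]'
python3 -m inch '[{"dx":0,"dy":0,"dz":0,"rx":0,"ry":0,"rz":0},{"dx":0,"dy":0,"dz":0,"rx":0,"ry":0,"rz":0},{"dx":0,"dy":0,"dz":0,"rx":0,"ry":0,"rz":0}]'
python3 - <<'E'
from h import *
k=optics.camera_info('wrist');im=shot('wrist','w4.png');np.savez('w4.npz',**{a:k[a] for a in k},p=pose()[0],q=pose()[1].as_quat())
cv2.imwrite('pics/w4c.png',cv2.resize(im[90:390,180:640,::-1],None,fx=1.7,fy=1.7,interpolation=cv2.INTER_NEAREST))
go([.6094,-.073,.074],Rdown(.174))
E
```

```text
time: 6.95
tool_pos: [0.6073, -0.0702, 0.0874]
tool_rot: [-0.003, -0.088, 0.996, 0.002]
contact_force: [-1.0, -0.3, -5.1]
gripper_width: 0.155
grasp_force: 59.6
time: 7.25
tool_pos: [0.6133, -0.0737, 0.095]
tool_rot: [0.002, -0.087, 0.996, -0.001]
contact_force: [0.1, -1.0, -4.3]
gripper_width: 0.15
grasp_force: 59.8
d [0.0051 0.0018 0.0266] r [-0.0015  0.0032  0.0008] rows 0.4
```

View pics/w4c.png

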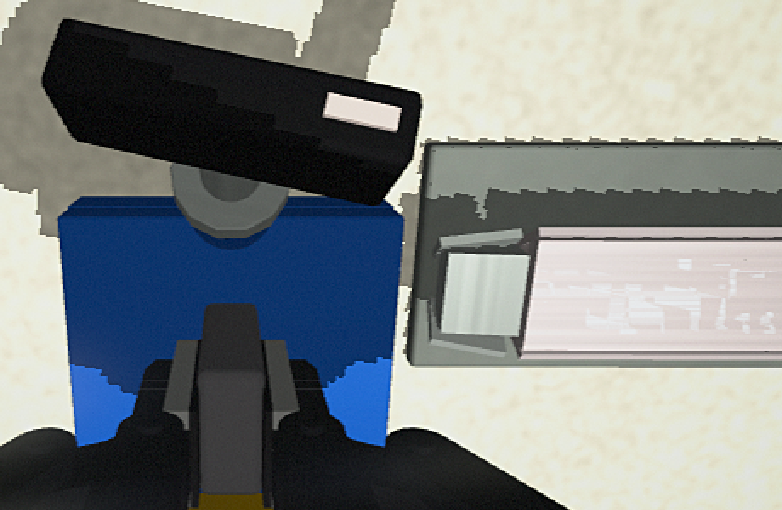

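The rail sits right of the carriage: near edge at crop v≈227, far edge ≈357, tip at u≈440. The body's near top edge is at v≈213. I'll work out the relative offset.

```bash
python3 - <<'E'
from h import *
k=dict(np.load('w4.npz'));p=k['p'];R=Ro.from_quat(k['q']).as_matrix();yaw=np.arctan2(-R[0,1],R[1,1]);print(p,yaw,'tilt',R[:,2])
im=cv2.imread('pics/w4.png').astype(int)
L=lambda w:(np.array([(w-p)[0]*np.cos(yaw)+(w-p)[1]*np.sin(yaw),-(w-p)[0]*np.sin(yaw)+(w-p)[1]*np.cos(yaw)])*1e3).round(1)
c=lambda u,v,z:L(at('wrist',u/1.7+180,v/1.7+90,z,k))
print('rail near',c(540,227,.048),c(775,229,.048),'far',c(520,357,.048),c(775,364,.048))
zt=p[2]-.0406+.028
print('body near',c(68,214,zt),c(400,214,zt),'rear',c(80,445,zt),c(385,445,zt))
print('foot near',c(425,143,.01),c(775,145,.01))
print('fin top front corners',c(204,304,zt+.042),c(258,304,zt+.042))
# column edge profile of rail for checking
for u in (510,560,620): 
    col=im[200:320,u].sum(1);print(u,[(i+200,int(col[i])) for i in range(1,119) if abs(col[i]-col[i-1])>120])
E
```

```text
[ 0.61354096 -0.07367482  0.09528491] 0.1751787413051857 tilt [ 0.00508318 -0.00131495 -0.99998622]
rail near [-26.9  96.1] [-26.3 170.1] far [18.  95.8] [ 20.5 181.9]
body near [-38.9 -42.9] [-38.9  42. ] rear [ 29.  -44.7] [29. 43.]
foot near [-49.   69.3] [-48.2 196.6]
fin top front corners [-30.3  -6.5] [-30.3   4. ]
510 [(202, 188), (223, 512), (230, 126), (231, 599), (296, 369), (298, 557), (301, 437), (305, 509), (306, 720)]
560 [(202, 171), (223, 514), (229, 191), (231, 434), (232, 697), (296, 351), (298, 497), (301, 436), (306, 725)]
620 [(204, 174), (223, 508), (229, 289), (230, 159), (231, 408), (232, 668), (296, 340), (298, 487), (306, 721)]
```

```bash
python3 - <<'E'
from h import *
k=dict(np.load('w4.npz'));p=k['p'];yaw=.175
L=lambda w:(np.array([(w-p)[0]*np.cos(yaw)+(w-p)[1]*np.sin(yaw),-(w-p)[0]*np.sin(yaw)+(w-p)[1]*np.cos(yaw)])*1e3).round(1)
c=lambda u,v,z:L(at('wrist',u/1.7+180,v/1.7+90,z,k))
for dz in (0,-.003,-.006):
  z=p[2]-.0406+dz
  print(dz,'fin',c(199,372,z+.07),c(264,372,z+.07),'body',c(60,214,z+.028),c(404,214,z+.028),'rear',c(78,445,z+.028),c(387,445,z+.028),'bottom',c(66,197,z))
go([.6094,-.073,.074],Rdown(.175)); print(state()['time'])
E
```

```text
0 fin [-15.7  -7.7] [-15.7   5.4] body [-38.9 -45. ] [-38.9  43. ] rear [ 29.  -45.3] [29.  43.6] bottom [-37.9 -50.7]
-0.003 fin [-14.2  -7.9] [-14.2   5.6] body [-38.2 -45.9] [-38.2  43.9] rear [ 31.  -46.1] [30.9 44.5] bottom [-37.3 -51.5]
-0.006 fin [-12.6  -8. ] [-12.6   5.8] body [-37.5 -46.7] [-37.5  44.7] rear [ 33. -47.] [32.9 45.3] bottom [-36.7 -52.3]
d [0.0051 0.0018 0.0266] r [-0.0015  0.0032  0.0001] rows 0.4
7.3
```

```bash
python3 -m inch '[{"dx":0.005,"dy":0.001,"dz":0.015,"rx":0,"ry":0.003,"rz":0},{"dx":0.005,"dy":0.001,"dz":0.025,"rx":0,"ry":0.003,"rz":0},{"dx":0.005,"dy":0.001,"dz":0.025,"rx":0,"ry":0.003,"rz":0},{"dx":0.005,"dy":0.001,"dz":0.025,"rx":0,"ry":0.003,"rz":0},{"dx":0.005,"dy":0.001,"dz":0.025,"rx":0,"ry":0.003,"rz":0}]'
cat >> h.py <<'E'
def rail():
    p,R=pose();x,y,a=.5835,.0748,.175;d=p-[x,y,0];m=R.as_matrix()
    print('t',round(state()['time'],2),'in rail mm',((d[0]*np.cos(a)+d[1]*np.sin(a))*1e3).round(1),((-d[0]*np.sin(a)+d[1]*np.cos(a))*1e3).round(1),(p[2]*1e3).round(1),'dyaw',(np.arctan2(-m[0,1],m[1,1])-a).round(4),'z',m[:,2].round(3),'F',state()['contact_force'].round(1))
def rt(X,Y,z,dy=0):
    x,y,a=.5835,.0748,.175;return [x+X*np.cos(a)-Y*np.sin(a),y+X*np.sin(a)+Y*np.cos(a),z]
E
python3 -m inch '[{"dx":0,"dy":0,"dz":0,"rx":0,"ry":0,"rz":0},{"dx":0,"dy":0,"dz":0,"rx":0,"ry":0,"rz":0},{"dx":0,"dy":0,"dz":0,"rx":0,"ry":0,"rz":0}]'
python3 -c "
from h import *
rail();go(rt(0,-.145,.075),Rdown(.175))"
```

```text
time: 7.8
tool_pos: [0.6075, -0.0724, 0.0722]
tool_rot: [-0.002, -0.088, 0.996, -0.0]
contact_force: [0.3, 0.1, -4.5]
gripper_width: 0.151
grasp_force: 59.8
time: 8.1
tool_pos: [0.6075, -0.0724, 0.0724]
tool_rot: [-0.002, -0.088, 0.996, -0.0]
contact_force: [0.6, 0.3, -3.9]
gripper_width: 0.156
grasp_force: 59.8
t 8.1 in rail mm -2.0 -149.1 72.4 dyaw 0.0013 z [-0.004 -0.001 -1.   ] F [ 0.6  0.3 -3.9]
d [-0.0025  0.0051 -0.0033] r [-0.0001 -0.0027  0.0008] rows 0.1
```

```bash
python3 -m inch '[{"dx":-0.0025,"dy":0.004,"dz":-0.0035,"rx":0,"ry":-0.0025,"rz":0},{"dx":-0.0025,"dy":0.004,"dz":-0.0035,"rx":0,"ry":-0.0025,"rz":0},{"dx":-0.0025,"dy":0.004,"dz":-0.0035,"rx":0,"ry":-0.0025,"rz":0},{"dx":-0.0025,"dy":0.004,"dz":-0.0035,"rx":0,"ry":-0.0025,"rz":0}]'
python3 -c "
from h import *
rail()
im=shot('scene');u,v=proj('scene',[.6,-.05,.06]).astype(int)
cv2.imwrite('pics/s1.png',cv2.resize(im[v-50:v+50,u-65:u+65,::-1],None,fx=6,fy=6,interpolation=cv2.INTER_CUBIC))"
```

```text
time: 8.5
tool_pos: [0.6087, -0.0688, 0.0749]
tool_rot: [-0.0, -0.088, 0.996, -0.0]
contact_force: [0.1, 0.8, -4.2]
gripper_width: 0.153
grasp_force: 59.9
t 8.5 in rail mm -0.2 -145.8 74.9 dyaw 0.0013 z [-0.001 -0.    -1.   ] F [ 0.1  0.8 -4.2]
```

View pics/s1.png

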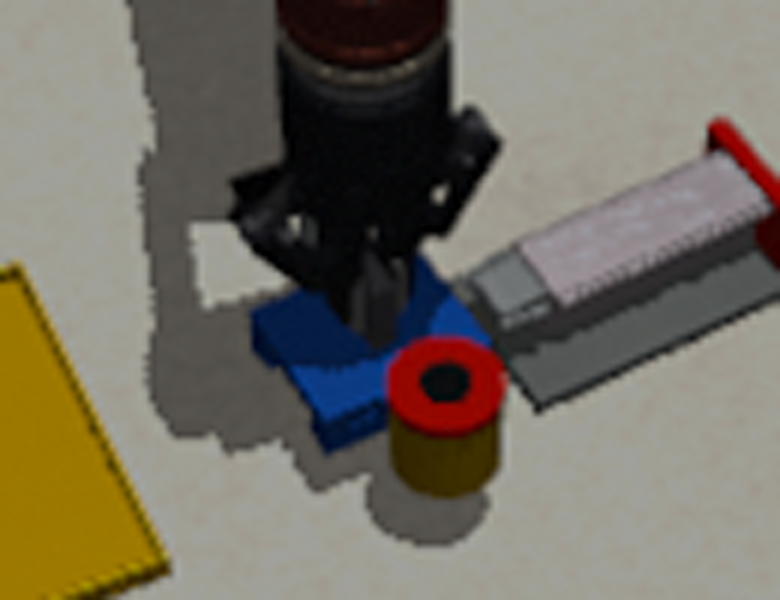

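The scene crop shows the carriage level and in line with the taper tip (about (480,290)), so I'm advancing.

```bash
python3 -m inch '[{"dx":0,"dy":0.01,"dz":0,"rx":0,"ry":0,"rz":0},{"dx":0,"dy":0.02,"dz":0,"rx":0,"ry":0,"rz":0},{"dx":0,"dy":0.03,"dz":0,"rx":0,"ry":0,"rz":0},{"dx":0,"dy":0.04,"dz":0,"rx":0,"ry":0,"rz":0},{"dx":0,"dy":0.05,"dz":0,"rx":0,"ry":0,"rz":0}]'
python3 -c "
from h import *
rail()"
```

```text
time: 9.05
tool_pos: [0.6015, -0.0285, 0.0749]
tool_rot: [-0.0, -0.088, 0.996, 0.0]
contact_force: [0.2, -0.3, -4.4]
gripper_width: 0.151
grasp_force: 59.8
t 9.05 in rail mm -0.2 -104.9 74.9 dyaw 0.0015 z [-0.001 -0.    -1.   ] F [ 0.2 -0.3 -4.4]
```

No contact on the taper. Continuing.

```bash
python3 -m inch '[{"dx":0,"dy":0.01,"dz":0,"rx":0,"ry":0,"rz":0},{"dx":0,"dy":0.02,"dz":0,"rx":0,"ry":0,"rz":0},{"dx":0,"dy":0.03,"dz":0,"rx":0,"ry":0,"rz":0},{"dx":0,"dy":0.04,"dz":0,"rx":0,"ry":0,"rz":0},{"dx":0,"dy":0.05,"dz":0,"rx":0,"ry":0,"rz":0}]'
python3 -c "
from h import *
rail()"
```

```text
time: 9.55
tool_pos: [0.5946, 0.0106, 0.0749]
tool_rot: [-0.0, -0.088, 0.996, -0.0]
contact_force: [0.2, 0.4, -4.9]
gripper_width: 0.152
grasp_force: 59.8
t 9.55 in rail mm -0.3 -65.2 74.9 dyaw 0.0012 z [-0.001 -0.    -1.   ] F [ 0.2  0.4 -4.9]
```

```bash
python3 -m inch '[{"dx":0,"dy":0.01,"dz":0,"rx":0,"ry":0,"rz":0},{"dx":0,"dy":0.02,"dz":0,"rx":0,"ry":0,"rz":0},{"dx":0,"dy":0.03,"dz":0,"rx":0,"ry":0,"rz":0},{"dx":0,"dy":0.04,"dz":0,"rx":0,"ry":0,"rz":0},{"dx":0,"dy":0.05,"dz":0,"rx":0,"ry":0,"rz":0}]'
python3 -m inch '[{"dx":0,"dy":0.01,"dz":0,"rx":0,"ry":0,"rz":0},{"dx":0,"dy":0.02,"dz":0,"rx":0,"ry":0,"rz":0},{"dx":0,"dy":0.03,"dz":0,"rx":0,"ry":0,"rz":0},{"dx":0,"dy":0.04,"dz":0,"rx":0,"ry":0,"rz":0}]'
python3 -c "
from h import *
rail()"
```

```text
time: 10.05
tool_pos: [0.5876, 0.0499, 0.0749]
tool_rot: [-0.0, -0.088, 0.996, -0.0]
contact_force: [0.1, -1.0, -4.3]
gripper_width: 0.151
grasp_force: 59.8
time: 10.45
tool_pos: [0.582, 0.0814, 0.0749]
tool_rot: [-0.0, -0.088, 0.996, -0.0]
contact_force: [-0.3, 0.4, -4.9]
gripper_width: 0.156
grasp_force: 59.8
t 10.45 in rail mm -0.3 6.8 74.9 dyaw 0.0012 z [-0.001 -0.    -1.   ] F [-0.3  0.4 -4.9]
```

```bash
python3 -m inch '[{"dx":0,"dy":0.005,"dz":0,"rx":0,"ry":0,"rz":0},{"dx":0,"dy":0.01,"dz":0,"rx":0,"ry":0,"rz":0},{"dx":0,"dy":0.015,"dz":0,"rx":0,"ry":0,"rz":0},{"dx":0,"dy":0.019,"dz":0,"rx":0,"ry":0,"rz":0},{"dx":0,"dy":0.021,"dz":0,"rx":0,"ry":0,"rz":0}]'
python3 -m inch '[{"dx":0,"dy":0.001,"dz":0,"rx":0,"ry":0,"rz":0},{"dx":0,"dy":0.002,"dz":0,"rx":0,"ry":0,"rz":0},{"dx":0,"dy":0.002,"dz":0,"rx":0,"ry":0,"rz":0}]'
python3 -c "
from h import *
rail()"
```

```text
time: 10.95
tool_pos: [0.5791, 0.0975, 0.0748]
tool_rot: [-0.0, -0.088, 0.996, -0.0]
contact_force: [0.2, 0.9, -4.7]
gripper_width: 0.152
grasp_force: 59.8
time: 11.25
tool_pos: [0.5789, 0.0986, 0.0749]
tool_rot: [-0.0, -0.088, 0.996, -0.0]
contact_force: [-0.6, -0.3, -4.1]
gripper_width: 0.155
grasp_force: 59.8
t 11.25 in rail mm -0.4 24.2 74.9 dyaw 0.001 z [-0.001 -0.001 -1.   ] F [-0.6 -0.3 -4.1]
```

No stop contact yet, so I'm inching on until force shows.

```bash
python3 -m inch '[{"dx":0,"dy":0.001,"dz":0,"rx":0,"ry":0,"rz":0},{"dx":0,"dy":0.002,"dz":0,"rx":0,"ry":0,"rz":0},{"dx":0,"dy":0.002,"dz":0,"rx":0,"ry":0,"rz":0}]'
python3 -m inch '[{"dx":0,"dy":0.001,"dz":0,"rx":0,"ry":0,"rz":0},{"dx":0,"dy":0.002,"dz":0,"rx":0,"ry":0,"rz":0},{"dx":0,"dy":0.002,"dz":0,"rx":0,"ry":0,"rz":0}]'
python3 -c "
from h import *
rail()"
```

```text
time: 11.55
tool_pos: [0.5789, 0.0987, 0.0751]
tool_rot: [-0.0, -0.088, 0.996, -0.002]
contact_force: [-0.3, -6.5, -3.1]
gripper_width: 0.151
grasp_force: 60.0
time: 11.85
tool_pos: [0.5789, 0.0989, 0.0752]
tool_rot: [-0.0, -0.088, 0.996, -0.003]
contact_force: [0.3, -12.4, -3.1]
gripper_width: 0.152
grasp_force: 60.1
t 11.85 in rail mm -0.3 24.5 75.2 dyaw 0.0014 z [ 0.    -0.007 -1.   ] F [  0.3 -12.4  -3.1]
```

The carriage is home with a stop reaction of about 12 N. I'll ease off slightly, release and rise.

```bash
python3 -m inch '[{"dx":0,"dy":-0.001,"dz":0.002,"rx":0,"ry":0,"rz":0},{"dx":0,"dy":-0.001,"dz":0.002,"rx":0,"ry":0,"rz":0},{"dx":0,"dy":-0.001,"dz":0.002,"rx":0,"ry":0,"rz":0}]'
python3 -m inch '[{"dx":0,"dy":0,"dz":0,"rx":0,"ry":0,"rz":0},{"dx":0,"dy":0,"dz":0,"rx":0,"ry":0,"rz":0},{"dx":0,"dy":0,"dz":0,"rx":0,"ry":0,"rz":0},{"dx":0,"dy":0,"dz":0,"rx":0,"ry":0,"rz":0},{"dx":0,"dy":0,"dz":0,"rx":0,"ry":0,"rz":0}]' 0
python3 -m inch '[{"dx":0,"dy":0,"dz":-0.05,"rx":0,"ry":0,"rz":0},{"dx":0,"dy":0,"dz":-0.1,"rx":0,"ry":0,"rz":0},{"dx":0,"dy":0,"dz":-0.15,"rx":0,"ry":0,"rz":0},{"dx":0,"dy":0,"dz":-0.15,"rx":0,"ry":0,"rz":0}]'
python3 -m inch '[{"dx":0,"dy":0,"dz":0,"rx":0,"ry":0,"rz":0},{"dx":0,"dy":0,"dz":0,"rx":0,"ry":0,"rz":0}]'
cat >> h.py <<'E'
RR=Ro.from_euler('z',.175).as_matrix()
O=np.array([.5835,.0748,0])
def K(q,yc=.023,z0=.032):  # knob frame in world: centre, axes
    t=np.pi/6;z=np.array([-np.sin(t),0,np.cos(t)]);xk=np.array([np.cos(t),0,np.sin(t)]);y0=np.array([0,1.,0])
    y=y0*np.cos(q)+xk*np.sin(q);x=np.cross(y,z)
    return O+RR@np.array([-.065,yc,z0+.066]),RR@np.c_[x,y,z]
def Kpose(q,back,yc=.023,s=1): # tool TCP pose, TCP 'back' outward of bar centre
    c,A=K(q,yc);y=s*A[:,0];z=-A[:,2];return c+A[:,2]*back,Ro.from_matrix(np.c_[np.cross(y,z),y,z])
E
python3 - <<'E'
from h import *
rail();print(state()['joint_pos'].round(2))
k=optics.camera_info('wrist');im=shot('wrist','w5.png');np.savez('w5.npz',**{a:k[a] for a in k},p=pose()[0],q=pose()[1].as_quat())
for q in (0.1,.3,.5):
    c,A=K(q);print(q,[proj('wrist',c+A@np.array(v)/1e3,k).round(0).tolist() for v in ((-7,-32,12),(-7,32,12),(7,32,12),(7,-32,12))])
w=lambda X,Y,Z:proj('wrist',O+RR@np.array([X,Y,Z])/1e3,k).round(0).tolist()
print('body',w(-38,-22,60),w(-38,68,60),'lid',w(70,23,95),'fin',w(-15,16,102),w(-15,30,102),w(15,30,102))
go(*Kpose(.3,.09))
E
```

```text
time: 12.15
tool_pos: [0.5793, 0.0989, 0.0748]
tool_rot: [-0.0, -0.088, 0.996, -0.002]
contact_force: [-1.2, -8.3, 1.4]
gripper_width: 0.155
grasp_force: 60.8
time: 12.65
tool_pos: [0.5786, 0.1015, 0.0734]
tool_rot: [-0.0, -0.088, 0.996, 0.0]
contact_force: [-0.2, -0.4, 0.6]
gripper_width: 0.503
grasp_force: 0.0
time: 13.05
tool_pos: [0.5825, 0.1017, 0.2015]
tool_rot: [0.006, -0.088, 0.996, -0.0]
contact_force: [1.5, -0.2, 0.4]
gripper_width: 0.506
grasp_force: 0.0
time: 13.25
tool_pos: [0.5776, 0.1013, 0.1917]
tool_rot: [-0.002, -0.088, 0.996, 0.0]
contact_force: [0.1, 0.1, -1.1]
gripper_width: 0.497
grasp_force: 0.0
t 13.25 in rail mm -1.2 27.2 191.7 dyaw 0.0013 z [-0.003 -0.    -1.   ] F [ 0.1  0.1 -1.1]
[ 0.05 -0.01  1.74 -0.    1.41 -1.7 ]
0.1 [[259.0, 125.0], [365.0, 134.0], [363.0, 156.0], [256.0, 146.0]]
0.3 [[264.0, 116.0], [365.0, 144.0], [359.0, 165.0], [256.0, 136.0]]
0.5 [[271.0, 108.0], [364.0, 154.0], [353.0, 173.0], [259.0, 126.0]]
body [252.0, 185.0] [371.0, 185.0] lid [311.0, 337.0] fin [300.0, 228.0] [322.0, 228.0] [321.0, 271.0]
d [ 0.1357 -0.005   0.0195] r [-0.3279 -0.2426  1.215 ] rows 12.8
```

View pics/w5.png

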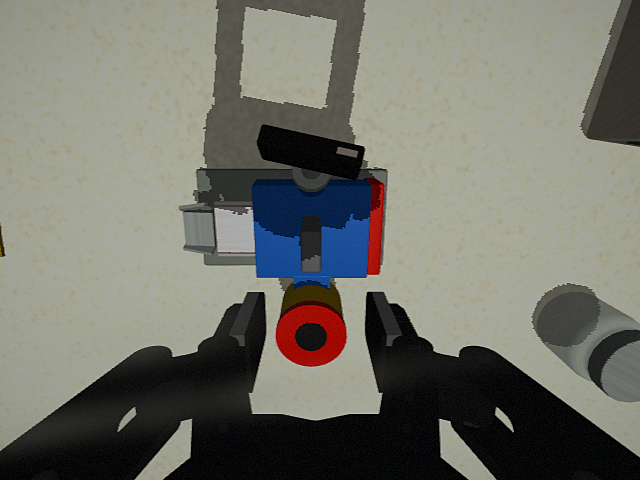

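The carriage sits home at (253–369, 180–275) against the red stop (375,225). The knob bar runs (264,125)–(364,148), so the joint is about 0.27 and still loose. Bystanders are undisturbed. Now going to the tilted pre-grasp.

```bash
python3 -m inch '[{"dx":0.13,"dy":-0.005,"dz":0,"rx":-0.328,"ry":-0.243,"rz":1.0},{"dx":0.13,"dy":-0.005,"dz":0,"rx":-0.328,"ry":-0.243,"rz":1.0},{"dx":0.13,"dy":-0.005,"dz":0,"rx":-0.328,"ry":-0.243,"rz":1.0},{"dx":0.13,"dy":-0.005,"dz":0,"rx":-0.328,"ry":-0.243,"rz":1.0},{"dx":0.13,"dy":-0.005,"dz":0,"rx":-0.328,"ry":-0.243,"rz":1.0}]'
python3 -c "
from h import *
print(state()['joint_pos'].round(2));go(*Kpose(.27,.09))"
```

```text
time: 13.8
tool_pos: [0.4756, 0.079, 0.1913]
tool_rot: [0.071, 0.259, 0.956, 0.119]
contact_force: [-0.3, 0.4, 0.0]
gripper_width: 0.498
grasp_force: 0.0
[-0.12 -0.44  2.12  0.22  1.29 -1.2 ]
d [ 0.0057 -0.0085  0.0172] r [-0.165  -0.1604  0.7237] rows 7.6
```

```bash
python3 -m inch '[{"dx":0.006,"dy":-0.008,"dz":0.017,"rx":-0.165,"ry":-0.16,"rz":0.724},{"dx":0.006,"dy":-0.008,"dz":0.017,"rx":-0.165,"ry":-0.16,"rz":0.724},{"dx":0.006,"dy":-0.008,"dz":0.017,"rx":-0.165,"ry":-0.16,"rz":0.724},{"dx":0.006,"dy":-0.008,"dz":0.017,"rx":-0.165,"ry":-0.16,"rz":0.724},{"dx":0.006,"dy":-0.008,"dz":0.017,"rx":-0.165,"ry":-0.16,"rz":0.724}]'
python3 -c "
from h import *
print(state()['joint_pos'].round(2));go(*Kpose(.27,.09))"
```

```text
time: 14.3
tool_pos: [0.4714, 0.0786, 0.1759]
tool_rot: [0.119, 0.578, 0.784, 0.191]
contact_force: [-0.6, 0.6, -0.0]
gripper_width: 0.498
grasp_force: 0.0
[-0.12 -0.61  2.29  0.24  1.07 -0.49]
d [-0.0003 -0.0003 -0.0002] r [-0.0572 -0.0549  0.247 ] rows 2.6
```

```bash
python3 -m inch '[{"dx":0,"dy":0,"dz":0,"rx":-0.057,"ry":-0.055,"rz":0.247},{"dx":0,"dy":0,"dz":0,"rx":-0.057,"ry":-0.055,"rz":0.247},{"dx":0,"dy":0,"dz":0,"rx":-0.057,"ry":-0.055,"rz":0.247},{"dx":0,"dy":0,"dz":0,"rx":-0.057,"ry":-0.055,"rz":0.247},{"dx":0,"dy":0,"dz":0,"rx":-0.057,"ry":-0.055,"rz":0.247}]'
python3 - <<'E'
from h import *
print(state()['joint_pos'].round(2));go(*Kpose(.27,.09))
k=optics.camera_info('wrist');im=shot('wrist','w6.png');np.savez('w6.npz',**{a:k[a] for a in k})
c,A=K(.27);print([proj('wrist',c+A@np.array(v)/1e3,k).round(0).tolist() for v in ((-7,-32,12),(-7,32,12),(7,32,12),(7,-32,12))])
E
```

```text
time: 14.8
tool_pos: [0.4718, 0.0789, 0.1769]
tool_rot: [0.138, 0.712, 0.653, 0.219]
contact_force: [0.7, 0.3, 0.4]
gripper_width: 0.5
grasp_force: 0.0
[-0.06 -0.68  2.34  0.14  0.97 -0.02]
d [-0.0009 -0.0011  0.0006] r [-0.0004 -0.001   0.0059] rows 0.1
[[303.0, 297.0], [303.0, 202.0], [325.0, 202.0], [324.0, 298.0]]
```

View pics/w6.png

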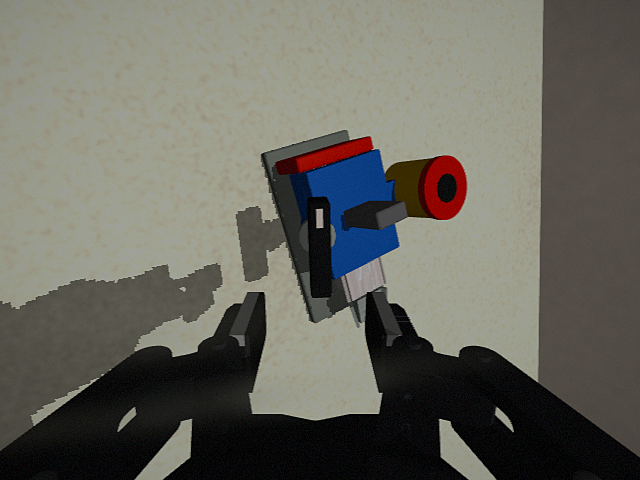

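The bar shows upright at u 308–331, v 197–297. That is about 2.5 mm right of the prediction and aligned with the fingers. I'll shift and advance.

```bash
python3 -m inch '[{"dx":0,"dy":0.0025,"dz":0.03,"rx":0,"ry":0,"rz":0.006},{"dx":0,"dy":0.0025,"dz":0.06,"rx":0,"ry":0,"rz":0.006},{"dx":0,"dy":0.0025,"dz":0.09,"rx":0,"ry":0,"rz":0.006},{"dx":0,"dy":0.0025,"dz":0.11,"rx":0,"ry":0,"rz":0.006},{"dx":0,"dy":0.0025,"dz":0.12,"rx":0,"ry":0,"rz":0.006}]'
python3 -m inch '[{"dx":0,"dy":0,"dz":0,"rx":0,"ry":0,"rz":0},{"dx":0,"dy":0,"dz":0,"rx":0,"ry":0,"rz":0}]'
python3 -c "
from h import *
print(state()['contact_force']);go(*Kpose(.27,-.008))"
```

```text
time: 15.35
tool_pos: [0.5211, 0.0868, 0.0939]
tool_rot: [0.137, 0.715, 0.649, 0.219]
contact_force: [0.1, -0.9, 0.2]
gripper_width: 0.502
grasp_force: 0.0
time: 15.55
tool_pos: [0.5218, 0.0868, 0.0967]
tool_rot: [0.138, 0.715, 0.649, 0.22]
contact_force: [0.4, 0.2, 1.0]
gripper_width: 0.499
grasp_force: 0.0
[0.37452674 0.2454214  1.01546603]
d [-0.0011 -0.006   0.0046] r [ 0.0015 -0.0008 -0.0012] rows 0.1
```

```bash
python3 -m inch '[{"dx":-0.001,"dy":-0.0026,"dz":0.0045,"rx":0,"ry":0,"rz":0},{"dx":-0.001,"dy":-0.0026,"dz":0.0045,"rx":0,"ry":0,"rz":0},{"dx":-0.001,"dy":-0.0026,"dz":0.0045,"rx":0,"ry":0,"rz":0}]'
python3 -c "
from h import *
go(*Kpose(.27,-.008))"
python3 -m inch '[{"dx":0,"dy":0,"dz":0,"rx":0,"ry":0,"rz":0},{"dx":0,"dy":0,"dz":0,"rx":0,"ry":0,"rz":0},{"dx":0,"dy":0,"dz":0,"rx":0,"ry":0,"rz":0},{"dx":0,"dy":0,"dz":0,"rx":0,"ry":0,"rz":0},{"dx":0,"dy":0,"dz":0,"rx":0,"ry":0,"rz":0}]' -1
python3 -c "
from h import *
print(state()['ft_torque'].round(2));go(*Kpose(.27,-.008))"
```

```text
time: 15.85
tool_pos: [0.5215, 0.0867, 0.0924]
tool_rot: [0.138, 0.715, 0.649, 0.22]
contact_force: [-0.2, -0.2, 0.6]
gripper_width: 0.503
grasp_force: 0.0
d [-0.0002 -0.0031  0.0001] r [ 0.0018 -0.0008 -0.0012] rows 0.0
time: 16.35
tool_pos: [0.521, 0.0869, 0.0916]
tool_rot: [0.138, 0.715, 0.649, 0.22]
contact_force: [-3.6, 0.8, 2.8]
gripper_width: 0.151
grasp_force: 59.2
[-0.04  1.02  0.14]
d [-0.0002 -0.002  -0.0004] r [ 0.0003 -0.0008 -0.0013] rows 0.0
```

```bash
python3 -m inch '[{"dx":0,"dy":0,"dz":0,"rx":0,"ry":0,"rz":0.08},{"dx":0,"dy":0,"dz":0,"rx":0,"ry":0,"rz":0.16},{"dx":0,"dy":0,"dz":0,"rx":0,"ry":0,"rz":0.24},{"dx":0,"dy":0,"dz":0,"rx":0,"ry":0,"rz":0.32},{"dx":0,"dy":0,"dz":0,"rx":0,"ry":0,"rz":0.4}]'
python3 -c "
from h import *
print(state()['joint_pos'].round(2),state()['ft_torque'].round(2));go(*Kpose(.87,-.008))"
```

```text
time: 16.85
tool_pos: [0.5205, 0.0867, 0.0913]
tool_rot: [0.066, 0.876, 0.407, 0.25]
contact_force: [-11.6, -1.3, 5.9]
gripper_width: 0.15
grasp_force: 59.6
[-0.03 -0.38  2.3   0.16  0.71  0.58] [-0.36  1.42  0.05]
d [-0.0007 -0.0011 -0.0004] r [-0.0009  0.0001 -0.004 ] rows 0.0
```

```bash
python3 -m inch '[{"dx":-0.0007,"dy":-0.001,"dz":0,"rx":0,"ry":0,"rz":0.08},{"dx":-0.0007,"dy":-0.001,"dz":0,"rx":0,"ry":0,"rz":0.16},{"dx":-0.0007,"dy":-0.001,"dz":0,"rx":0,"ry":0,"rz":0.24},{"dx":-0.0007,"dy":-0.001,"dz":0,"rx":0,"ry":0,"rz":0.32},{"dx":-0.0007,"dy":-0.001,"dz":0,"rx":0,"ry":0,"rz":0.4}]'
python3 -c "
from h import *
print(state()['joint_pos'].round(2),state()['ft_torque'].round(2));go(*Kpose(1.47,-.008))"
```

```text
time: 17.35
tool_pos: [0.5199, 0.0865, 0.0909]
tool_rot: [-0.01, 0.957, 0.13, 0.259]
contact_force: [-8.7, -2.8, 5.5]
gripper_width: 0.149
grasp_force: 59.7
[-0.03 -0.38  2.31  0.16  0.71  1.18] [-0.52  1.2  -0.09]
d [-0.0003 -0.0006 -0.0004] r [-0.0001  0.0001 -0.004 ] rows 0.0
```

```bash
python3 -m inch '[{"dx":-0.0007,"dy":-0.0006,"dz":0,"rx":0,"ry":0,"rz":0.08},{"dx":-0.0007,"dy":-0.0006,"dz":0,"rx":0,"ry":0,"rz":0.16},{"dx":-0.0007,"dy":-0.0006,"dz":0,"rx":0,"ry":0,"rz":0.24},{"dx":-0.0007,"dy":-0.0006,"dz":0,"rx":0,"ry":0,"rz":0.32},{"dx":-0.0007,"dy":-0.0006,"dz":0,"rx":0,"ry":0,"rz":0.4}]'
python3 -m inch '[{"dx":0,"dy":0,"dz":0,"rx":0,"ry":0,"rz":0.03},{"dx":0,"dy":0,"dz":0,"rx":0,"ry":0,"rz":0.06},{"dx":0,"dy":0,"dz":0,"rx":0,"ry":0,"rz":0.09},{"dx":0,"dy":0,"dz":0,"rx":0,"ry":0,"rz":0.09}]'
python3 -c "
from h import *
print(state()['joint_pos'].round(2),state()['ft_torque'].round(2));go(*Kpose(2.3,-.008))"
```

```text
time: 17.85
tool_pos: [0.5194, 0.0868, 0.0906]
tool_rot: [-0.086, 0.953, -0.159, 0.244]
contact_force: [-6.8, -1.5, 3.1]
gripper_width: 0.151
grasp_force: 59.4
time: 18.25
tool_pos: [0.5194, 0.0869, 0.0905]
tool_rot: [-0.102, 0.94, -0.221, 0.238]
contact_force: [-6.6, -2.1, 2.8]
gripper_width: 0.153
grasp_force: 59.3
[-0.03 -0.38  2.31  0.16  0.71  1.91] [-0.46  1.1  -0.23]
d [ 0.0004 -0.0002 -0.0005] r [-0.0001  0.0001  0.062 ] rows 0.6
```

```bash
python3 -m inch '[{"dx":0,"dy":0,"dz":0,"rx":0,"ry":0,"rz":0.03},{"dx":0,"dy":0,"dz":0,"rx":0,"ry":0,"rz":0.06},{"dx":0,"dy":0,"dz":0,"rx":0,"ry":0,"rz":0.06}]'
python3 -c "
from h import *
print(state()['ft_torque'].round(2), (pose()[1].inv().apply(state()['ft_torque'])).round(2));go(*Kpose(2.3,-.008))"
python3 -m inch '[{"dx":0,"dy":0,"dz":0,"rx":0,"ry":0,"rz":0.03},{"dx":0,"dy":0,"dz":0,"rx":0,"ry":0,"rz":0.06},{"dx":0,"dy":0,"dz":0,"rx":0,"ry":0,"rz":0.06}]'
python3 -c "
from h import *
print(state()['ft_torque'].round(2), (pose()[1].inv().apply(state()['ft_torque'])).round(2));go(*Kpose(2.3,-.008))"
```

```text
time: 18.55
tool_pos: [0.5194, 0.0869, 0.0905]
tool_rot: [-0.113, 0.929, -0.263, 0.233]
contact_force: [-6.3, -2.6, 4.2]
gripper_width: 0.151
grasp_force: 59.3
[-0.46  1.05 -0.22] [-1.   -0.6   0.06]
d [ 0.0003 -0.0002 -0.0006] r [-0.0001  0.0001  0.002 ] rows 0.0
time: 18.85
tool_pos: [0.5191, 0.0871, 0.0904]
tool_rot: [-0.123, 0.917, -0.303, 0.228]
contact_force: [-7.3, 0.1, 3.5]
gripper_width: 0.154
grasp_force: 62.6
[-0.56  0.98  0.94] [-0.68 -0.83 -1.  ]
d [ 0.0007 -0.0002 -0.0005] r [ 0.0002  0.0004 -0.0555] rows 0.6
```

The moment about the tool axis jumped to 1 N·m, so the knob is at its stop. Releasing and retreating along the axis.

```bash
python3 -m inch '[{"dx":0,"dy":0,"dz":0,"rx":0,"ry":0,"rz":-0.02},{"dx":0,"dy":0,"dz":0,"rx":0,"ry":0,"rz":-0.02},{"dx":0,"dy":0,"dz":0,"rx":0,"ry":0,"rz":-0.02},{"dx":0,"dy":0,"dz":0,"rx":0,"ry":0,"rz":-0.02},{"dx":0,"dy":0,"dz":0,"rx":0,"ry":0,"rz":-0.02}]' -0.1
python3 -m inch '[{"dx":0,"dy":0,"dz":-0.04,"rx":0,"ry":0,"rz":0},{"dx":0,"dy":0,"dz":-0.08,"rx":0,"ry":0,"rz":0},{"dx":0,"dy":0,"dz":-0.13,"rx":0,"ry":0,"rz":0},{"dx":0,"dy":0,"dz":-0.15,"rx":0,"ry":0,"rz":0},{"dx":0,"dy":0,"dz":-0.15,"rx":0,"ry":0,"rz":0}]'
python3 - <<'E'
from h import *
k=optics.camera_info('wrist');im=shot('wrist','w7.png')
c,A=K(2.3);print('bar 2.3',[proj('wrist',c+A@np.array(v)/1e3,k).round(0).tolist() for v in ((-7,-32,12),(-7,32,12),(7,32,12),(7,-32,12))])
w=lambda X,Y,Z:proj('wrist',O+RR@np.array([X,Y,Z])/1e3,k).round(1).tolist()
print('home: body far -x corner',w(-38,68,60),w(38,68,60),w(-38,-22,60),w(38,-22,60),'stop',w(-38,68,52),w(38,68,52))
print('per 5mm y',w(-38,63,60))
go(rt(0,.023,.20),Rdown(.175))
E
```

```text
time: 19.35
tool_pos: [0.5202, 0.0871, 0.0913]
tool_rot: [-0.12, 0.921, -0.291, 0.23]
contact_force: [-0.4, -0.7, -0.5]
gripper_width: 0.449
grasp_force: 0.0
time: 19.85
tool_pos: [0.462, 0.0764, 0.199]
tool_rot: [-0.121, 0.92, -0.29, 0.234]
contact_force: [-0.5, 1.0, 0.1]
gripper_width: 0.45
grasp_force: 0.0
bar 2.3 [[310.0, 290.0], [305.0, 204.0], [325.0, 203.0], [329.0, 289.0]]
home: body far -x corner [277.8, 259.5] [231.5, 200.1] [351.7, 187.4] [297.5, 130.0] stop [281.8, 260.0] [236.2, 201.8]
per 5mm y [281.6, 255.7]
d [ 0.0929 -0.0932  0.072 ] r [-0.4135  0.1712  1.5252] rows 15.9
```

View pics/w7.png

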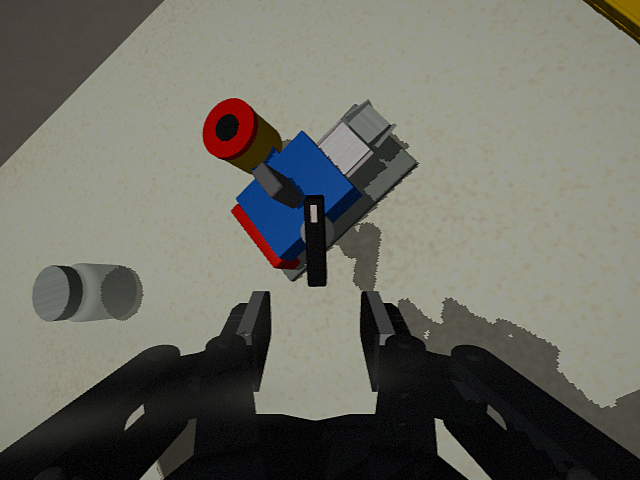

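The bar stands along the tool x axis at (316,240), which fits tight at about 2.3. The carriage looks a few mm off the predicted home outline, so I'll re-grip the fin (flipped half a turn to suit joint 6) and push home at its middle.

```bash
python3 -m inch '[{"dx":0,"dy":0,"dz":-0.03,"rx":0,"ry":0,"rz":0},{"dx":0,"dy":0,"dz":-0.06,"rx":0,"ry":0,"rz":0},{"dx":0,"dy":0,"dz":-0.06,"rx":0,"ry":0,"rz":0}]'
python3 -c "
from h import *
print(state()['joint_pos'].round(2));go(rt(0,.023,.22),Rdown(.175+np.pi))"
```

```text
time: 20.2
tool_pos: [0.4379, 0.0722, 0.2383]
tool_rot: [-0.121, 0.92, -0.29, 0.232]
contact_force: [-0.2, 0.0, 0.3]
gripper_width: 0.449
grasp_force: 0.0
[-0.09 -0.86  2.33  0.14  1.16  2.07]
d [ 0.1014 -0.1019  0.1105] r [-0.1385 -0.3344 -0.5116] rows 6.3
```

```bash
python3 -m inch '[{"dx":0.02,"dy":-0.02,"dz":0.02,"rx":-0.138,"ry":-0.334,"rz":-0.512},{"dx":0.04,"dy":-0.04,"dz":0.04,"rx":-0.138,"ry":-0.334,"rz":-0.512},{"dx":0.06,"dy":-0.06,"dz":0.06,"rx":-0.138,"ry":-0.334,"rz":-0.512},{"dx":0.08,"dy":-0.08,"dz":0.085,"rx":-0.138,"ry":-0.334,"rz":-0.512},{"dx":0.101,"dy":-0.102,"dz":0.11,"rx":-0.138,"ry":-0.334,"rz":-0.512}]'
python3 -c "
from h import *
print(state()['joint_pos'].round(2));go(rt(0,.023,.22),Rdown(.175+np.pi))"
```

```text
time: 20.7
tool_pos: [0.5793, 0.0981, 0.214]
tool_rot: [-0.025, 0.999, 0.013, 0.044]
contact_force: [0.3, -1.7, 0.1]
gripper_width: 0.451
grasp_force: 0.0
[ 0.02 -0.09  1.78  0.05  1.36  1.55]
d [ 0.0009  0.0004 -0.0075] r [-0.0278 -0.061  -0.0998] rows 1.2
```

```bash
python3 -m inch '[{"dx":0.001,"dy":0.0004,"dz":-0.007,"rx":-0.028,"ry":-0.061,"rz":-0.1},{"dx":0.001,"dy":0.0004,"dz":-0.007,"rx":-0.028,"ry":-0.061,"rz":-0.1},{"dx":0.001,"dy":0.0004,"dz":-0.007,"rx":-0.028,"ry":-0.061,"rz":-0.1},{"dx":0.001,"dy":0.0004,"dz":-0.007,"rx":-0.028,"ry":-0.061,"rz":-0.1}]'
python3 -c "
from h import *
rail();go(rt(0,.023,.075),Rdown(.175+np.pi))
im=shot('wrist')
k=optics.camera_info('wrist');b,g,r=[im[...,i].astype(int) for i in (2,1,0)]
w=lambda X,Y,Z:proj('wrist',O+RR@np.array([X,Y,Z])/1e3,k).round(1).tolist()
print(w(38,68,60),w(38,-22,60),w(20,68,60),w(20,-22,60),w(20,68,52),w(20,80,52),w(25,68,60))
v=int(w(25,68,60)[1])
for vv in (v-2,v+2):
  bl=np.where((b[vv]>r[vv]+40)&(b[vv]>50))[0];rd=np.where((r[vv]>120)&(b[vv]<60)&(g[vv]<60))[0];print(vv,bl.min(),bl.max(),len(bl),rd.min() if len(rd) else 0,rd.max() if len(rd) else 0)
"
```

```text
time: 21.1
tool_pos: [0.5777, 0.0973, 0.2223]
tool_rot: [-0.001, 0.996, 0.084, 0.003]
contact_force: [0.1, 0.1, 0.6]
gripper_width: 0.452
grasp_force: 0.0
t 21.1 in rail mm -1.8 23.2 222.3 dyaw -3.1476 z [ 0.006  0.002 -1.   ] F [0.1 0.1 0.6]
d [0.0011 0.0004 0.1841] r [-0.0007 -0.0042 -0.004 ] rows 2.9
[259.3, 176.8] [367.3, 176.0] [260.4, 198.2] [366.6, 197.5] [261.7, 196.7] [247.9, 196.8] [260.1, 192.3]
190 264 369 106 249 260
194 264 369 106 250 260
```

The body edge is about 3 px (2.5 mm) off the stop. I'll grip the fin and push home.

```bash
python3 -m inch '[{"dx":0.001,"dy":0.001,"dz":0.05,"rx":0,"ry":-0.004,"rz":-0.004},{"dx":0.001,"dy":0.001,"dz":0.1,"rx":0,"ry":-0.004,"rz":-0.004},{"dx":0.001,"dy":0.001,"dz":0.15,"rx":0,"ry":-0.004,"rz":-0.004},{"dx":0.001,"dy":0.001,"dz":0.18,"rx":0,"ry":-0.004,"rz":-0.004},{"dx":0.001,"dy":0.001,"dz":0.18,"rx":0,"ry":-0.004,"rz":-0.004}]'
python3 -m inch '[{"dx":0,"dy":0,"dz":0,"rx":0,"ry":0,"rz":0},{"dx":0,"dy":0,"dz":0,"rx":0,"ry":0,"rz":0}]'
python3 -c "
from h import *
rail();go(rt(0,.021,.076),Rdown(.175+np.pi))"
```

```text
time: 21.65
tool_pos: [0.5762, 0.0964, 0.0752]
tool_rot: [-0.001, 0.996, 0.087, -0.003]
contact_force: [-0.4, 1.4, 0.4]
gripper_width: 0.449
grasp_force: 0.0
time: 21.85
tool_pos: [0.582, 0.0968, 0.0825]
tool_rot: [-0.0, 0.996, 0.088, 0.003]
contact_force: [0.1, -0.2, 0.9]
gripper_width: 0.451
grasp_force: 0.0
t 21.85 in rail mm 2.3 21.9 82.5 dyaw -3.1406 z [ 0.006  0.001 -1.   ] F [ 0.1 -0.2  0.9]
d [-0.0029  0.0012  0.0081] r [ 0.0001 -0.0039  0.0007] rows 0.1
```

```bash
python3 -m inch '[{"dx":-0.003,"dy":0.001,"dz":0.007,"rx":0,"ry":-0.004,"rz":0},{"dx":-0.003,"dy":0.001,"dz":0.007,"rx":0,"ry":-0.004,"rz":0},{"dx":-0.003,"dy":0.001,"dz":0.007,"rx":0,"ry":-0.004,"rz":0}]'
python3 -m inch '[{"dx":0,"dy":0,"dz":0,"rx":0,"ry":0,"rz":0},{"dx":0,"dy":0,"dz":0,"rx":0,"ry":0,"rz":0},{"dx":0,"dy":0,"dz":0,"rx":0,"ry":0,"rz":0},{"dx":0,"dy":0,"dz":0,"rx":0,"ry":0,"rz":0}]' -1
python3 -c "
from h import *
rail()"
python3 -m inch '[{"dx":0,"dy":-0.001,"dz":0,"rx":0,"ry":0,"rz":0},{"dx":0,"dy":-0.002,"dz":0,"rx":0,"ry":0,"rz":0},{"dx":0,"dy":-0.003,"dz":0,"rx":0,"ry":0,"rz":0}]'
python3 -c "
from h import *
rail()"
```

```text
time: 22.15
tool_pos: [0.5784, 0.0956, 0.0745]
tool_rot: [0.0, 0.996, 0.088, -0.002]
contact_force: [-0.1, -0.6, 0.0]
gripper_width: 0.45
grasp_force: 0.0
time: 22.55
tool_pos: [0.5783, 0.0958, 0.0743]
tool_rot: [-0.0, 0.996, 0.088, -0.002]
contact_force: [-1.2, 0.8, 2.0]
gripper_width: 0.148
grasp_force: 59.0
t 22.55 in rail mm -1.5 21.6 74.3 dyaw -3.14 z [-0.005 -0.    -1.   ] F [-1.2  0.8  2. ]
time: 22.85
tool_pos: [0.5782, 0.0969, 0.0743]
tool_rot: [0.001, 0.996, 0.088, -0.002]
contact_force: [0.1, -5.2, 3.6]
gripper_width: 0.151
grasp_force: 59.2
t 22.85 in rail mm -1.4 22.7 74.3 dyaw -3.1401 z [-0.004 -0.003 -1.   ] F [ 0.1 -5.2  3.6]
```

```bash
python3 -m inch '[{"dx":0,"dy":-0.001,"dz":0,"rx":0,"ry":0,"rz":0},{"dx":0,"dy":-0.002,"dz":0,"rx":0,"ry":0,"rz":0},{"dx":0,"dy":-0.002,"dz":0,"rx":0,"ry":0,"rz":0},{"dx":0,"dy":-0.002,"dz":0,"rx":0,"ry":0,"rz":0}]'
python3 -c "
from h import *
rail()"
python3 -m inch '[{"dx":0,"dy":-0.001,"dz":0,"rx":0,"ry":0,"rz":0},{"dx":0,"dy":-0.002,"dz":0,"rx":0,"ry":0,"rz":0},{"dx":0,"dy":-0.002,"dz":0,"rx":0,"ry":0,"rz":0},{"dx":0,"dy":-0.002,"dz":0,"rx":0,"ry":0,"rz":0}]'
python3 -c "
from h import *
rail()"
```

```text
time: 23.25
tool_pos: [0.578, 0.0984, 0.0744]
tool_rot: [0.001, 0.996, 0.088, -0.002]
contact_force: [-0.4, -5.5, 3.2]
gripper_width: 0.15
grasp_force: 59.2
t 23.25 in rail mm -1.3 24.2 74.4 dyaw -3.14 z [-0.004 -0.003 -1.   ] F [-0.4 -5.5  3.2]
time: 23.65
tool_pos: [0.578, 0.0986, 0.0745]
tool_rot: [0.003, 0.996, 0.088, -0.002]
contact_force: [0.4, -9.1, 1.8]
gripper_width: 0.157
grasp_force: 59.3
t 23.65 in rail mm -1.2 24.4 74.5 dyaw -3.1396 z [-0.004 -0.006 -1.   ] F [ 0.4 -9.1  1.8]
```

The carriage is at the stop again (TCP y = 24.4, force rising). Releasing and rising.

```bash
python3 -m inch '[{"dx":0,"dy":-0.001,"dz":0,"rx":0,"ry":0,"rz":0},{"dx":0,"dy":-0.001,"dz":0,"rx":0,"ry":0,"rz":0},{"dx":0,"dy":-0.001,"dz":0,"rx":0,"ry":0,"rz":0}]'
python3 -m inch '[{"dx":0,"dy":0,"dz":0,"rx":0,"ry":0,"rz":0},{"dx":0,"dy":0,"dz":0,"rx":0,"ry":0,"rz":0},{"dx":0,"dy":0,"dz":0,"rx":0,"ry":0,"rz":0},{"dx":0,"dy":0,"dz":0,"rx":0,"ry":0,"rz":0},{"dx":0,"dy":0,"dz":0,"rx":0,"ry":0,"rz":0}]' 0
python3 -m inch '[{"dx":0,"dy":0.002,"dz":-0.03,"rx":0,"ry":0,"rz":0},{"dx":0,"dy":0.002,"dz":-0.07,"rx":0,"ry":0,"rz":0},{"dx":0,"dy":0.002,"dz":-0.12,"rx":0,"ry":0,"rz":0},{"dx":0,"dy":0.002,"dz":-0.18,"rx":0,"ry":0,"rz":0},{"dx":0,"dy":0.002,"dz":-0.18,"rx":0,"ry":0,"rz":0}]'
python3 -m inch '[{"dx":0,"dy":0,"dz":0,"rx":0,"ry":0,"rz":0},{"dx":0,"dy":0,"dz":0,"rx":0,"ry":0,"rz":0},{"dx":0,"dy":0,"dz":0,"rx":0,"ry":0,"rz":0}]'
python3 -c "
from h import *
rail()
im=shot('wrist')
k=optics.camera_info('wrist');b,g,r=[im[...,i].astype(int) for i in (2,1,0)]
w=lambda X,Y,Z:proj('wrist',O+RR@np.array([X,Y,Z])/1e3,k).round(1).tolist()
print(w(25,68,60),w(25,-22,60),w(25,68,52),w(25,80,52))
v=int(w(25,68,60)[1])
for vv in (v-2,v+2):
  bl=np.where((b[vv]>r[vv]+40)&(b[vv]>50))[0];rd=np.where((r[vv]>120)&(b[vv]<60)&(g[vv]<60))[0];print(vv,bl.min(),bl.max(),len(bl),rd.min() if len(rd) else 0,rd.max() if len(rd) else 0)
import math
c,A=K(2.3);print('bar',[proj('wrist',c+A@np.array(t)/1e3,k).round(0).tolist() for t in ((0,-32,12),(0,32,12),(0,0,12))])
d=(im.max(2)<45);u0,v0=proj('wrist',c+A@[0,0,.012],k).astype(int)
n,l,s,ce=cv2.connectedComponentsWithStats(d[v0-70:v0+70,u0-70:u0+70].astype('uint8'));i=1+np.argmax(s[1:,4]);print('knob px',cv2.minAreaRect(np.argwhere(l==i)[:,::-1].astype(np.float32)),u0,v0)
"
```

```text
time: 23.95
tool_pos: [0.578, 0.0987, 0.0746]
tool_rot: [0.003, 0.996, 0.088, -0.002]
contact_force: [0.7, -11.2, 2.2]
gripper_width: 0.152
grasp_force: 59.3
time: 24.45
tool_pos: [0.577, 0.1023, 0.0739]
tool_rot: [-0.0, 0.996, 0.088, -0.003]
contact_force: [0.0, -0.4, -0.7]
gripper_width: 0.501
grasp_force: 0.0
time: 24.95
tool_pos: [0.5823, 0.1009, 0.2274]
tool_rot: [0.0, 0.996, 0.088, 0.005]
contact_force: [0.5, -0.4, 0.8]
gripper_width: 0.503
grasp_force: 0.0
time: 25.25
tool_pos: [0.5769, 0.1005, 0.2156]
tool_rot: [-0.0, 0.996, 0.088, -0.004]
contact_force: [0.1, 0.1, 0.1]
gripper_width: 0.497
grasp_force: 0.0
t 25.25 in rail mm -2.0 26.4 215.6 dyaw -3.14 z [-0.009 -0.001 -1.   ] F [0.1 0.1 0.1]
[262.9, 190.3] [372.5, 190.4] [264.3, 188.8] [250.0, 188.8]
188 264 372 109 252 263
192 264 372 109 252 263
bar [[292.0, 339.0], [347.0, 307.0], [318.0, 324.0]]
knob px ((69.34689331054688, 53.46276092529297), (42.07856750488281, 81.89164733886719), 58.671302795410156) 317 324
```

Blue now meets red exactly at u = 263/264 as predicted for home. The bar direction is −31° in the image, against −30° for joint 2.3. Handing in.

```bash
python3 -c "
from h import *
print(ticket.job_done())"
```

```text
the job is handed in; nothing more can be done
None
```

The carriage is on the rail and home against the red stop, with the clamp knob tight, the gripper clear and the job handed in; the hand-in call gave no verdict. Tightening drew the carriage about 2.5 mm off the stop, so I pushed it home again by the fin before the final release.

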